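Slide a reference disc home under the shield of a sample stage

ROBOT

A 7-joint arm with a two-finger parallel gripper is mounted at the origin on a cart in front of the work surface, level with it; the furniture and walls round the work are solid. World frame = base frame: x ahead of the robot, y to its left, z up, the work surface at z = 0. Lengths are in mm, angles in rad, forces in N, time in s.
With the tool pointing down it reaches from about 400 to 875 mm from the base axis. Payload 4.4 kg.
Tool frame: the origin (TCP) lies at the very end of the fingers, on their centre line; the grasp point (between the pads) lies 19 mm behind it; z points along the fingers, x is the direction in which the jaws open and shut, and the axes are right-handed (so a half turn about z gives the same grasp; the last joint's range is limited). The gripper opens to 85 mm and grips with 20 to 120 N. Pads are 22 mm wide; open, the fingers measure 114 mm over their backs; the gripper's body (76 mm by 85 mm) begins 54 mm behind the grasp point. The pads swing forward as they close: fully open they stand 13 mm farther back than shut.
Start: joints at [1.22, 0.628, 0.038, 1.517, -0.027, 0.996, -0.02], TCP at [182.655, -623.823, 231.313] pointing down, gripper open.
Joint ranges: [-3.06, 3.06], [-0.37, 2.12], [-1.25, 1.32], [0.18, 2.47], [-1.1, 4.24], [0.23, 1.98], [-2.94, 2.94]. Speed limits (rad/s): [2.57, 2.57, 3.14, 3.14, 3.14, 3.14, 3.14].

INTERFACE

Orientations are given as [roll, pitch, yaw] about the fixed x, y, z axes, in that order (R = Rz(yaw) Ry(pitch) Rx(roll)).
In Python, from cell import telemetry, get_image, get_calibration, ctrl gives the robot as it stands. The module is installed in compiled form; this text tells all that it offers.
- The arm moves only by the tool arm_command, never from a script. Its arguments are lists of equal length, an entry for each row: "rot": the turn, a rotation vector about the world's x, y, z in degrees, a list of three; "slide": the shift along the world's x, y, z in mm, a list of three; "gripper": the finger opening in mm, from 0 to 85.4. A call has 1 to 5 rows; each row shifts and turns the pose as measured when the row begins; what a row does not reach is not made up. A row lasts 1/12 s, in which the tool goes at most 41.7 mm and 7.16 degrees, less where a joint would pass 70% of its speed; a pose out of reach is approached as far as the arm can. A call with a gripper value outside its range is refused whole. The fingers move at their own pace and stop on an object; the grip force is fixed at half the most. Time passes only in rows, so rows that do not move let the fingers close. It gives the time, the measured TCP pose, the force and the opening at its end, in the units of the state.
- telemetry.read_state(): the state, without advancing time (a new reading comes with each control period).
- get_image(name): name is "scene" or "top"; returns (picture, depth): 480x640x3 uint8, red, green, blue; 480x640 float32, mm along the optical axis (not along the pixel's ray), 0 where there is no reading.
- get_calibration(name): a dict with "fx", "fy", "cx", "cy" (pixels), "xyz" and "attitude" of the camera in the world. Camera axes: x right, y up, looking along -z (the intrinsics and any distortion apply to the point x, -y, -z); pixel columns grow to the right and rows downward; lengths in mm; the calibration is good to about 2 mm. A picture is of the moment at which its call begins. get_calibration takes no time and is no camera call.
- ctrl.finish_job(): hands the job in, once; it reports no verdict.
The state is a dict: "clock": time; "qpos": joint angles; "qd": joint speeds; "tau": joint torques, N m; "eef_pos": TCP position; "tool_rot": TCP orientation; "force": force on the tool from outside, world axes, zero at the start; "torque": the same for the moment, N m; "width": finger opening in mm.
Only numpy, scipy, OpenCV 4.12 (cv2) and the standard library are available. Lean on these libraries where they do the work, as an engineer would, in place of code of your own. Each camera call takes 0.05 s, during which the arm holds its last target.

TASK

Load the loose steel reference disc into the shielded sample stage: first lay it flat on the open front of the stage's plate, then slide it straight in between the guide rails, under the shield, until you feel it drop flat into the shallow pocket of the plate. Push gently - stop when it meets the pocket wall - and leave the petri dishes, the beaker and the white bottle where they stand.

Things in the scene. Friction and masses are not known exactly. Their poses are not given: they have to be found in the camera images.
- stage: Fixed sample stage: a bare steel plate on the bench, its back half under a grey sheet-metal shield. Origin: bench level, below the middle of the front edge of the shield's roof; x points inward (the way the disc slides, to the left and somewhat away from the robot), y left, z up. The plate is 120 mm wide, its top 25 mm above the bench; it begins at x = -120 to -110 mm (differs each time) and ends inside the shield.
- landing (a point): Middle of the open front of the plate, on its top face (stage x = -70 mm, y = 0, z = 25 mm). The plate is flat and bare here from x = -108 to -50 mm: lay the disc here, clear of the shield.
- rails_mouth (a point): Midway between two straight guide rails, at their start, on the plate's top face (stage x = -24 mm, y = 0). Rails are 10 mm high, 66 mm apart (y = -33 to +33 mm), and run inward to the back; from x = -24 to -50 mm their front ends flare outward to about 100 mm apart.
- roof_edge (a point): Middle of the front edge of the shield's roof, on its underside (stage x = 0, z = 85 mm: 60 mm above the plate). Roof 4 mm thick, 140 mm wide, reaches to x = 102 mm; closed at sides and back, open at the front. To follow the disc under it with the tips low the tool must lean about 40 (35 to 50) degrees from vertical, tips forward.
- pocket_zone (a point): Middle of the zone where the pocket may be (stage x = 41 mm, y = 0, z = 25 mm), NOT the pocket: that is a round flat recess 63 mm across, 5 mm deep, at y = 0, its centre at any x from 36 to 46 mm, hidden under the roof. Sliding takes under 5 N; at the pocket wall the force rises sharply. If the disc still hangs tilted on the near rim, push again. Over 40 N is too hard.
- disc_center (a point): Centre (half-way up) of the loose plain steel disc: 60 mm across, 12 mm thick, 0.15 to 0.31 kg, flat on the bench to the robot's right at the start; z is its axis. It can be gripped across its rim from above. Its centre is 6 mm above what it lies on: 31 mm above the bench when on the plate, 26 mm when in the pocket (its top then stands 7 mm above the plate).
- petri_center (a point): Centre of a stack of two closed clear petri dishes, 62 mm across, 30 mm high, standing on the bench. Bystander.
- beaker_center (a point): Centre of an empty clear beaker, 55 mm across, 68 mm high, standing on the bench. Bystander.
- bottle_center (a point): Centre of a capped white sample bottle, 46 mm across, 92 mm high, standing on the bench. Bystander.
Mind the look-alikes: they are no part of the job. Of the things shaped like the part that bears disc_center, the bare steel one is meant.

How it is judged (in metres and radians):
On the way:
1. the disc lies flat on the open front of the plate, before the shield (x of disc_center in the frame of stage between -0.125 and -0.02 m and y of disc_center in the frame of stage between -0.06 and 0.06 m and z of disc_center in the frame of stage between 0.028 and 0.034 m and angle between disc_center's own z axis and vertical below 0.05 rad), for 0.2 s.
At the end, for the whole second after the job is handed in: The disc lies at rest and flat (within 0.05 rad) in the pocket under the shield: its centre 23.5 to 28 mm above the stage's origin (the plate's surface would hold it at 31 mm), 28 to 54 mm behind the roof's front edge and within 8 mm of the centreline (x of disc_center in the frame of stage between 0.028 and 0.054 m and y of disc_center in the frame of stage between -0.008 and 0.008 m and z of disc_center in the frame of stage between 0.0235 and 0.028 m and angle between disc_center's own z axis and vertical below 0.05 rad and linear speed of disc below 0.01 m/s); the robot touches nothing.
It fails at once if the fingers press on the disc with more than 40 N once its centre is under the shield (contact force between the fingers and disc above 40 N and x of disc_center in the frame of stage above 0 m).
It fails at once if the petri stack is moved by more than 30 mm (distance of petri_center from where it was at the start of the episode above 0.03 m).
It fails at once if the beaker is moved by more than 30 mm (distance of beaker_center from where it was at the start of the episode above 0.03 m).
It fails at once if the white bottle is moved by more than 30 mm (distance of bottle_center from where it was at the start of the episode above 0.03 m).
It also fails if it takes over 58 s, if anything falls off the work surface, if the arm or the gripper's body presses on something with over 40 N, if the wrist force passes 120 N, or if a joint passes its speed limit or range.

## Working session

There is one attempt and no reset: what is moved stays moved. The work goes in short steps, Python scripts to look and compute and a tool call to move; the robot and the scene stay as the last step left them, time stands still between calls to the robot, and variables do not carry over. Pictures are saved under pics/ and viewed, and the job is handed in when it is done.

Besides the shell and the picture viewer there is one more tool, called after "Request:" as a command line: name --argument value ..., lists and objects as JSON in quotes. arm_command: Moves the arm, as the interface text tells. Its arguments: {"type":"object","properties":{"rot":{"type":"array"},"slide":{"type":"array"},"gripper":{"type":"array"}},"required":["rot","slide","gripper"]}

```bash
mkdir -p pics; python3 - <<'E'
from cell import telemetry,get_image,get_calibration
import cv2,numpy as np
print(telemetry.read_state())
for n in("scene","top"):
    im,d=get_image(n);cv2.imwrite(f"pics/{n}0.png",im[...,::-1]);np.save(f"{n}0.npy",d);print(n,get_calibration(n),(d>0).mean())
E
```

```text
{'clock': 0.0, 'qpos': array([ 1.22020757,  0.62933815,  0.03844668,  1.5183608 , -0.02701453,
        0.9963346 , -0.02000472]), 'qd': array([-0.0001429 , -0.00015172, -0.00015364, -0.00061377, -0.00041969,
        0.00202987,  0.00064509]), 'tau': array([ 9.71547706e-05, -5.63389850e+01,  1.22619320e+00, -1.93437320e+01,
        1.10015788e-02,  1.04778731e-02,  1.80682298e-05]), 'eef_pos': array([ 182.47183316, -623.2023996 ,  230.39667103]), 'tool_rot': array([ 3.14157694e+00,  1.92279615e-03, -1.28602388e+00]), 'force': array([-1.21390168, -0.00788266, -0.8950669 ]), 'torque': array([0.02254199, 0.02115981, 0.02881244]), 'width': 85.52140200040908}
scene {'fx': 622.641609414102, 'fy': 622.641609414102, 'cx': 330.37948824062073, 'cy': 246.81457603718692, 'xyz': array([-110.10195435,  552.9860422 , 1053.19006126]), 'attitude': array([ 0.77613781,  0.01605886, -2.31962337])} 0.9963020833333334
top {'fx': 491.0724235408936, 'fy': 491.0724235408936, 'cx': 335.25159039609616, 'cy': 227.307301677385, 'xyz': array([ 470.67473757, -119.98002953, 1270.13339671]), 'attitude': array([ 9.45525713e-02, -6.66661688e-05, -1.55977741e+00])} 0.9960416666666667
```

View pics/scene0.png

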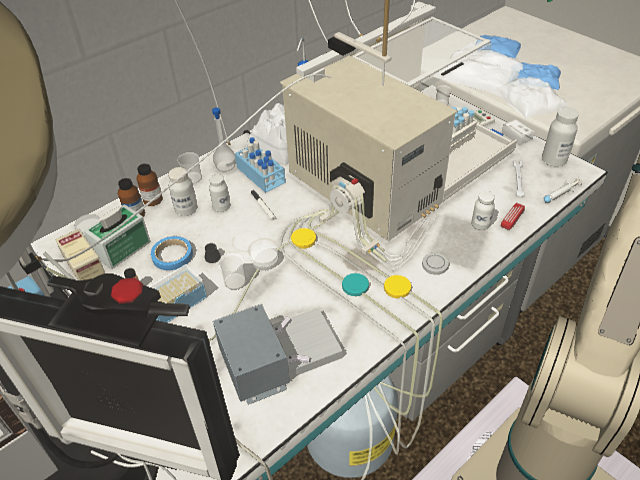

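View pics/top0.png

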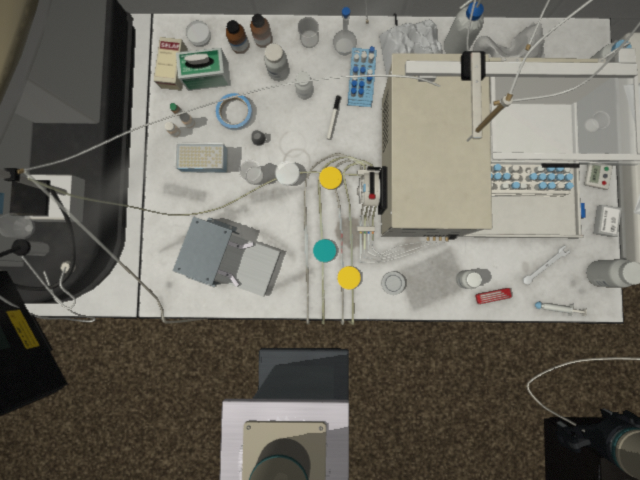

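```bash
cat > h.py <<'E'
import numpy as np,cv2
from scipy.spatial.transform import Rotation as R
from cell import get_calibration
def cam(n):
    c=get_calibration(n);return c,R.from_euler('xyz',c['attitude']).as_matrix(),np.array(c['xyz'])
def ray(n,u,v):
    c,M,o=cam(n);u=np.asarray(u,float);v=np.asarray(v,float)
    d=np.stack([(u-c['cx'])/c['fx'],-(v-c['cy'])/c['fy'],-np.ones_like(u)],-1)
    return o,d@M.T
def onplane(n,u,v,z):
    o,d=ray(n,u,v);return o+d*((z-o[2])/d[...,2])[...,None]
def pts(n,depth):
    v,u=np.mgrid[:480,:640];o,d=ray(n,u,v);return o+d*depth[...,None]
def proj(n,p):
    c,M,o=cam(n);q=(np.asarray(p)-o)@M;return np.stack([c['cx']+c['fx']*q[...,0]/-q[...,2],c['cy']-c['fy']*q[...,1]/-q[...,2]],-1)
E
python3 - <<'E'
from h import *
for n,(x,y,w,h) in (("scene",(200,180,320,240)),("top",(160,130,340,190))):
    im=cv2.imread(f"pics/{n}0.png")[y:y+h,x:x+w]
    cv2.imwrite(f"pics/{n}0z.png",cv2.resize(im,None,fx=2.3,fy=2.3,interpolation=cv2.INTER_CUBIC))
    P=pts(n,np.load(f"{n}0.npy"))
    for (u,v) in ([(435,263),(262,252),(398,286),(484,215),(250,345),(315,335),(232,270)] if n=="scene" else [(393,282),(290,173),(349,278),(470,279),(200,250),(260,268),(252,172)]):
        print(n,u,v,P[v,u].round(1))
E
```

```text
scene 435 263 [ 444.8 -263.8   16.7]
scene 262 252 [728.    8.8  36.2]
scene 398 286 [ 455.5 -152.2   17.3]
scene 484 215 [ 447.4 -438.3   51.2]
scene 250 345 [508.4 205.9  89.6]
scene 315 335 [479.2  70.6  23.2]
scene 232 270 [704.4 106.   67.8]
top 393 282 [ 451.7 -267.7    8.6]
top 290 173 [726.2  -1.5  33.1]
top 349 278 [ 460.6 -155.2   12.2]
top 470 279 [ 462.  -441.9   91.4]
top 200 250 [524.2 205.8  89.4]
top 260 268 [483.4  70.5  23.1]
top 252 172 [734.4 101.3   0.8]
```

View pics/scene0z.png

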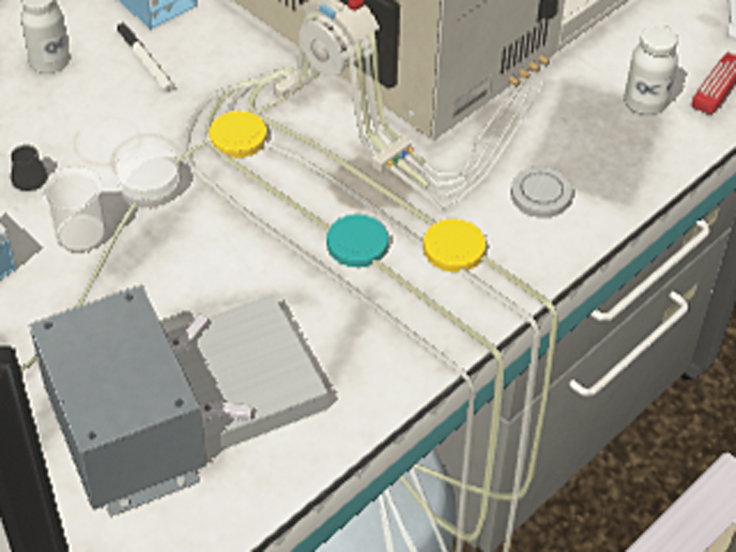

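View pics/top0z.png

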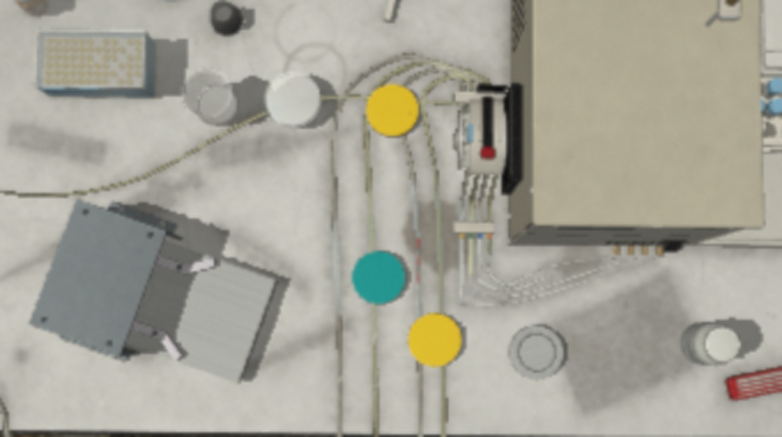

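```bash
python3 - <<'E'
from h import *
for n,box in (("top",(150,200,300,310)),("scene",(190,280,360,410))):
    D=np.load(f"{n}0.npy");D=cv2.medianBlur(D,5);P=pts(n,D);Z=P[...,2]
    B=np.zeros(Z.shape,bool);B[box[1]:box[3],box[0]:box[2]]=1
    for nm,lo,hi,z in(("roof",78,100,89),("plate",15,34,25)):
        m=((Z>lo)&(Z<hi)&B).astype(np.uint8)
        m=cv2.morphologyEx(m,cv2.MORPH_OPEN,np.ones((3,3)))
        k,l,s,c=cv2.connectedComponentsWithStats(m);i=1+s[1:,4].argmax()
        cs=max(cv2.findContours((l==i).astype(np.uint8),cv2.RETR_EXTERNAL,cv2.CHAIN_APPROX_NONE)[0],key=len)[:,0]
        w=onplane(n,cs[:,0],cs[:,1],z)[:,:2].astype(np.float32)
        r=cv2.minAreaRect(w);print(n,nm,np.median(Z[l==i]).round(1),[np.round(x,1) for x in r],cv2.boxPoints(r).round(1).tolist())
# disc / bystanders
for n,b in (("top",(365,255,425,308)),("scene",(410,240,462,285))):
    im=cv2.imread(f"pics/{n}0.png")[b[1]:b[3],b[0]:b[2]]
    h=cv2.cvtColor(im,cv2.COLOR_BGR2GRAY)
    m=cv2.morphologyEx((h<170).astype(np.uint8),cv2.MORPH_CLOSE,np.ones((3,3)))
    cv2.imwrite(f"pics/disc_{n}.png",cv2.resize(np.hstack([im,cv2.merge([m*255]*3)]),None,fx=6,fy=6))
E
```

```text
top roof 88.1 [array([523.8, 199.7]), array([102.4, 140.3]), np.float64(71.1)] [[440.79998779296875, 173.89999389648438], [573.5, 128.5], [606.7000122070312, 225.39999389648438], [474.0, 270.79998779296875]]
top plate 24.1 [array([488.9, 103.2]), array([132.3, 127.3]), np.float64(70.7)] [[407.0, 61.79999923706055], [527.0999755859375, 19.700000762939453], [570.9000244140625, 144.5], [450.79998779296875, 186.60000610351562]]
scene roof 90.5 [array([520.5, 199.6]), array([103.1, 148.5]), np.float64(71.1)] [[433.6000061035156, 174.8000030517578], [574.0999755859375, 126.80000305175781], [607.4000244140625, 224.3000030517578], [466.8999938964844, 272.29998779296875]]
scene plate 26.7 [array([485.8,  92.9]), array([115.1, 129.9]), np.float64(71.2)] [[405.79998779296875, 59.29999923706055], [528.7999877929688, 17.5], [565.9000244140625, 126.5], [442.8999938964844, 168.3000030517578]]
```

View pics/disc_top.png

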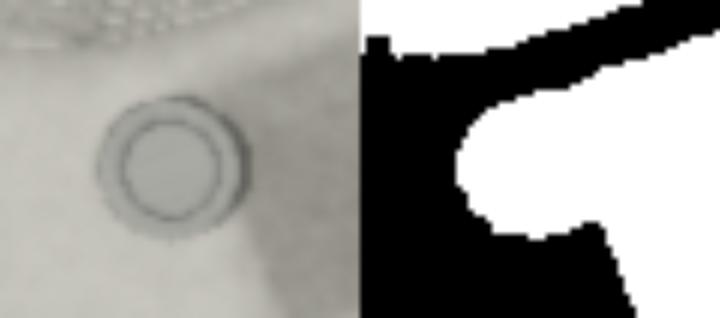

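View pics/disc_scene.png

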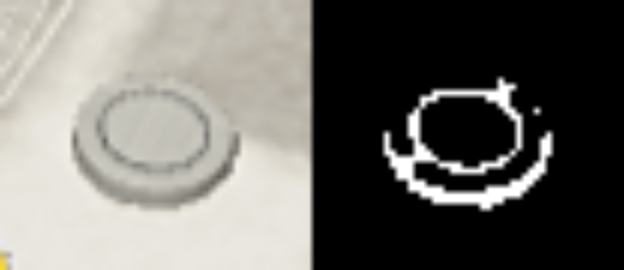

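```bash
python3 - <<'E'
from h import *
a=onplane("top",392.9,282.9,12);b=onplane("scene",435.4,261.1,12);print(a,b)
o,d=ray("scene",390,235);print("inst corner",onplane("scene",390,235,0))
P=pts("top",cv2.medianBlur(np.load("top0.npy"),3));Z=P[...,2]
for u,v in((400,262),(410,262),(420,255),(380,262),(364,260),(400,268)):print(u,v,P[v,u].round(0))
im=cv2.imread("pics/top0.png")[230:310,340:460].copy()
th=np.deg2rad(-18.9)
im=cv2.resize(im,None,fx=6,fy=6,interpolation=cv2.INTER_CUBIC)
c=np.array([a[0],a[1],5.])
for s in(1,-1):
  for r in(36,52):
   for t in(-11,11):
    p=c+s*r*np.array([np.cos(th),np.sin(th),0])+t*np.array([-np.sin(th),np.cos(th),0])
    q=(proj("top",p)-[340,230]+.5)*6;cv2.circle(im,tuple(int(x) for x in q),3,(0,0,255),-1)
cv2.imwrite("pics/fing.png",im)
for n,pp in(("petri",[290,173]),("beaker",[250,172])):print(n,onplane("top",*pp,30))
E
```

```text
[ 449.42612276 -267.09084489   12.        ] [ 450.5097005 -272.6577052   12.       ]
inst corner [ 588.53006842 -269.44543873    0.        ]
400 262 [ 503. -287.   -2.]
410 262 [ 503. -313.   -3.]
420 255 [ 522. -339.   -3.]
380 262 [ 502. -235.   -1.]
364 260 [ 507. -194.   -2.]
400 268 [ 488. -287.   -1.]
petri [726.83414613  -1.22785876  30.        ]
beaker [728.30507656 101.3783705   30.        ]
```

View pics/fing.png

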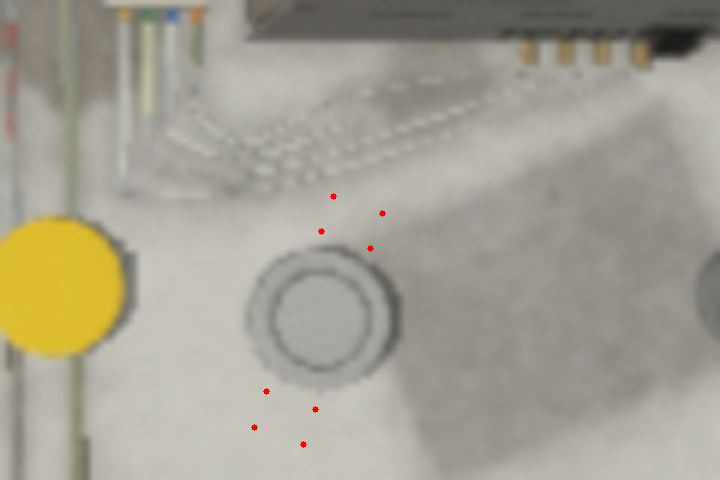

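Request:
arm_command --rot '[[0,0,5],[0,0,5],[0,0,5],[0,0,5],[0,0,5]]' --slide '[[22,30,-4],[22,30,-4],[22,30,-4],[22,30,-4],[22,30,-4]]' --gripper '[76,76,76,76,76]'

```text
clock: 0.52
eef_pos: [285.1, -475.5, 208.0]
tool_rot: [3.133, -0.001, -0.85]
force: [0.6, -0.8, 0.2]
width: 76.2
```

Request:
arm_command --rot '[[0,0,5],[0,0,5],[0,0,5],[0,0,5],[0,0,5]]' --slide '[[24,30,-8],[24,30,-8],[24,30,-10],[24,30,-12],[24,30,-14]]' --gripper '[76,76,76,76,76]'

```text
clock: 0.93
eef_pos: [408.1, -319.1, 155.9]
tool_rot: [3.133, -0.004, -0.394]
force: [1.0, -0.7, -0.2]
width: 75.8
```

Request:
arm_command --rot '[[0,0,3],[0,0,2],[0,0,1]]' --slide '[[24,30,-15],[21,28,-15],[0,0,0]]' --gripper '[76,76,76]'

```text
clock: 1.18
eef_pos: [458.6, -249.8, 123.1]
tool_rot: [3.139, -0.004, -0.268]
force: [0.7, 0.4, 0.9]
width: 76.4
```

```bash
python3 - <<'E'
from h import *
from cell import get_image,telemetry
s=telemetry.read_state();print(s['eef_pos'],np.rad2deg(s['tool_rot']),s['qpos'])
for n in("scene","top"):
    im,d=get_image(n);q=proj(n,s['eef_pos']);print(n,q)
    im=np.ascontiguousarray(im[...,::-1]);np.save(n+"1.npy",d)
    u,v=q.astype(int)
    cv2.imwrite(f"pics/{n}1.png",cv2.resize(im[max(0,v-60):v+60,u-80:u+80],None,fx=4,fy=4,interpolation=cv2.INTER_CUBIC))
E
```

```text
[ 458.63311327 -249.84031367  123.11690819] [179.87315833  -0.25641991 -15.38030158] [ 0.58083876  0.60847794 -0.20277359  1.97522848  0.21667692  0.57350946
 -0.03702018]
scene [430.94340335 229.04887691]
top [391.06656912 279.70432544]
```

View pics/scene1.png

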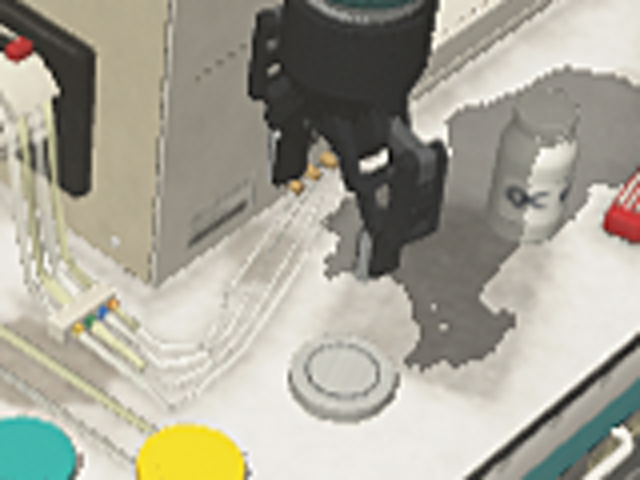

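View pics/top1.png

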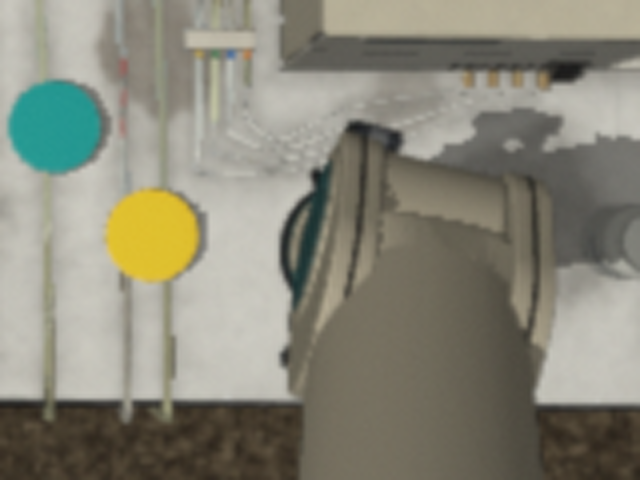

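Request:
arm_command --rot '[[0,0,-2],[0,0,-1.5],[0,0,0],[0,0,0],[0,0,0]]' --slide '[[-5,-10,-20],[-4,-6,-25],[0,0,-15],[0,0,-2],[0,0,0]]' --gripper '[76,76,76,76,76]'

```text
clock: 1.7
eef_pos: [442.9, -280.7, 62.6]
tool_rot: [3.128, -0.007, -0.353]
force: [-0.2, 0.5, 0.0]
width: 76.1
```

Request:
arm_command --rot '[[0.7,-0.3,1.3],[0,0,0],[0,0,0]]' --slide '[[6.5,13.5,-10],[0,0,0],[0,0,0]]' --gripper '[76,76,76]'

```text
clock: 1.95
eef_pos: [449.9, -268.7, 53.8]
tool_rot: [3.141, -0.011, -0.333]
force: [0.1, -0.7, -0.2]
width: 76.2
```

Request:
arm_command --rot '[[0.2,0.6,0.2],[0,0,0],[0,0,0],[0,0,0]]' --slide '[[0,1.5,-25],[0,0,-20],[0,0,-6],[0,0,0]]' --gripper '[76,76,76,76]'

```text
clock: 2.28
eef_pos: [453.7, -267.7, 5.0]
tool_rot: [3.141, -0.008, -0.327]
force: [-0.6, -0.5, 0.9]
width: 75.8
```

Request:
arm_command --rot '[[0.1,0.4,0],[0,0,0],[0,0,0]]' --slide '[[-4,0.5,-4],[0,0,-2],[0,0,0]]' --gripper '[76,76,76]'

```text
clock: 2.53
eef_pos: [450.4, -267.4, 0.5]
tool_rot: [3.14, -0.002, -0.327]
force: [-0.0, -0.5, -0.6]
width: 75.7
```

```bash
python3 - <<'E'
from h import *
from cell import get_image,telemetry
s=telemetry.read_state();print(s['eef_pos'],np.rad2deg(s['tool_rot']),s['force'])
im,d=get_image("scene");u,v=proj("scene",s['eef_pos']).astype(int)
cv2.imwrite("pics/scene2.png",cv2.resize(im[v-50:v+50,u-65:u+65,::-1],None,fx=6,fy=6,interpolation=cv2.INTER_CUBIC))
E
```

```text
[ 450.37537256 -267.37788156    0.52953932] [ 1.79924630e+02 -1.24918864e-01 -1.87341901e+01] [-0.0234693  -0.50788772 -0.62765097]
```

View pics/scene2.png

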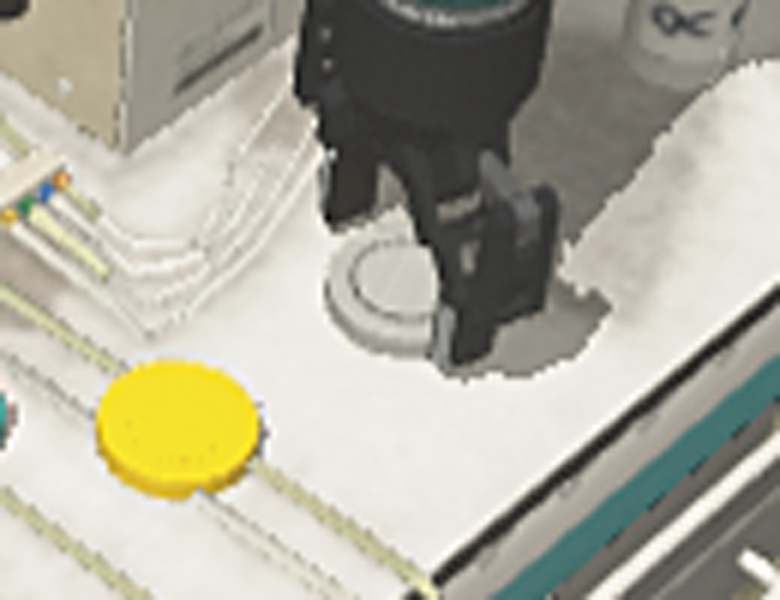

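Request:
arm_command --rot '[[0,0,0],[0,0,0],[0,0,0],[0,0,0],[0,0,0]]' --slide '[[0,0,-1.5],[0,0,0],[0,0,0],[0,0,0],[0,0,0]]' --gripper '[70,66,62,54,50]'

```text
clock: 3.0
eef_pos: [450.7, -268.0, 1.7]
tool_rot: [3.139, -0.004, -0.328]
force: [0.2, 0.4, -2.1]
width: 57.0
```

Request:
arm_command --rot '[[0,0,0],[0,0,0],[0,0,0]]' --slide '[[0,0,0],[0,0,0],[0,0,0]]' --gripper '[45,45,45]'

```text
clock: 3.25
eef_pos: [450.4, -267.9, 1.5]
tool_rot: [3.14, -0.004, -0.328]
force: [-0.0, 1.0, -0.9]
width: 57.0
```

Request:
arm_command --rot '[[0,0,0],[0,0,0],[0,0,0],[0,0,0]]' --slide '[[0,0,15],[0,0,25],[0,0,25],[0,0,0]]' --gripper '[45,45,45,45]'

```text
clock: 3.58
eef_pos: [448.4, -266.5, 65.9]
tool_rot: [3.141, 0.003, -0.327]
force: [1.2, -0.4, -2.6]
width: 56.8
```

```bash
python3 - <<'E'
from h import *
from cell import get_image,telemetry
s=telemetry.read_state();print(s['eef_pos'],np.rad2deg(s['tool_rot']),s['force'],s['width'])
im,d=get_image("scene");u,v=proj("scene",s['eef_pos']).astype(int)
cv2.imwrite("pics/scene3.png",cv2.resize(im[v-50:v+50,u-65:u+65,::-1],None,fx=6,fy=6,interpolation=cv2.INTER_CUBIC))
E
```

```text
[ 448.35618488 -266.53330954   65.8571453 ] [ 1.79947610e+02  1.55009729e-01 -1.87374202e+01] [ 1.2168263  -0.37070313 -2.57333114] 56.8447062988506
```

View pics/scene3.png

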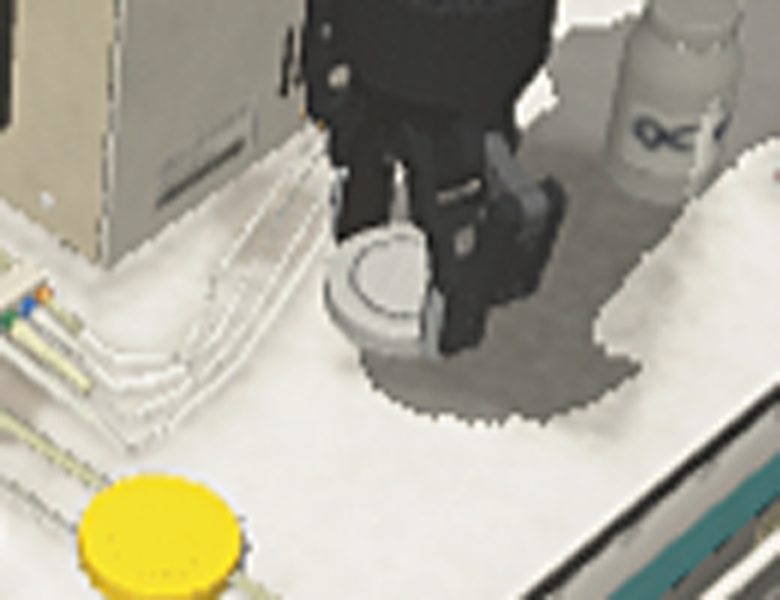

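Request:
arm_command --rot '[[0,0,0],[0,0,0],[0,0,0],[0,0,0],[0,0,0]]' --slide '[[2,15,6],[3,25,4],[3,28,2],[3,28,0],[3,28,0]]' --gripper '[45,45,45,45,45]'

```text
clock: 4.05
eef_pos: [457.5, -147.2, 71.9]
tool_rot: [3.136, 0.008, -0.344]
force: [-0.4, -0.2, -2.4]
width: 56.6
```

Request:
arm_command --rot '[[0,0,0],[0,0,0],[0,0,0],[0,0,0],[0,0,0]]' --slide '[[3,28,0],[3,28,0],[3,28,0],[3,25,0],[3,15,0]]' --gripper '[45,45,45,45,45]'

```text
clock: 4.47
eef_pos: [468.6, -14.3, 65.6]
tool_rot: [3.134, 0.017, -0.342]
force: [0.6, 0.8, -2.7]
width: 56.8
```

Request:
arm_command --rot '[[0,-1,0.7],[0,0,0],[0,0,0],[0,0,0],[0,0,0]]' --slide '[[3,25,3],[5,30,2],[3,22,0],[0,6,0],[0,0,0]]' --gripper '[45,45,45,45,45]'

```text
clock: 4.88
eef_pos: [476.6, 77.2, 64.5]
tool_rot: [3.138, 0.007, -0.321]
force: [-0.2, -0.4, -2.3]
width: 57.1
```

Request:
arm_command --rot '[[0,0,0]]' --slide '[[0,0,0]]' --gripper '[45]'

```text
clock: 4.97
eef_pos: [475.9, 77.0, 63.6]
tool_rot: [3.137, 0.009, -0.32]
force: [0.3, 0.7, -3.1]
width: 57.0
```

Request:
arm_command --rot '[[0.1,-0.5,-0.6],[0,0,0],[0,0,0]]' --slide '[[6,1,-17],[0,0,0],[0,0,0]]' --gripper '[45,45,45]'

```text
clock: 5.22
eef_pos: [480.6, 73.2, 45.2]
tool_rot: [3.137, 0.003, -0.336]
force: [-0.4, 0.0, -2.7]
width: 56.9
```

```bash
python3 - <<'E'
from h import *
from cell import get_image,telemetry
s=telemetry.read_state();print(s['eef_pos'],np.rad2deg(s['tool_rot']),s['force'],s['width'],s['qpos'])
for n in("scene","top"):
    im,d=get_image(n);u,v=proj(n,s['eef_pos']).astype(int)
    cv2.imwrite(f"pics/{n}4.png",cv2.resize(im[v-50:v+50,u-65:u+65,::-1],None,fx=6,fy=6,interpolation=cv2.INTER_CUBIC));print(u,v)
E
```

```text
[480.60489926  73.24680146  45.17796473] [ 1.79729063e+02  1.65615376e-01 -1.92268296e+01] [-0.40857773  0.00732228 -2.65789793] 56.858234244414724 [-0.18134657  0.71595806 -0.04361272  2.10529324  0.09703432  0.32718256
 -0.64188854]
313 328
257 269
```

View pics/scene4.png

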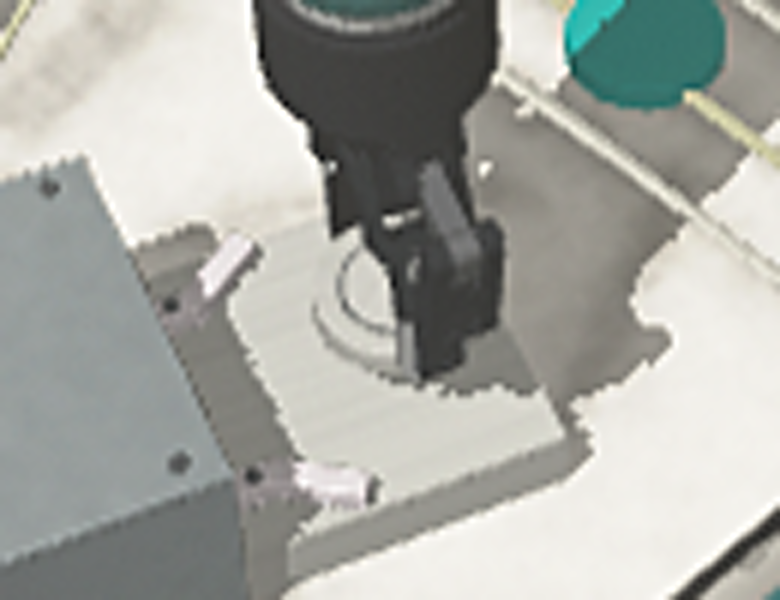

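View pics/top4.png

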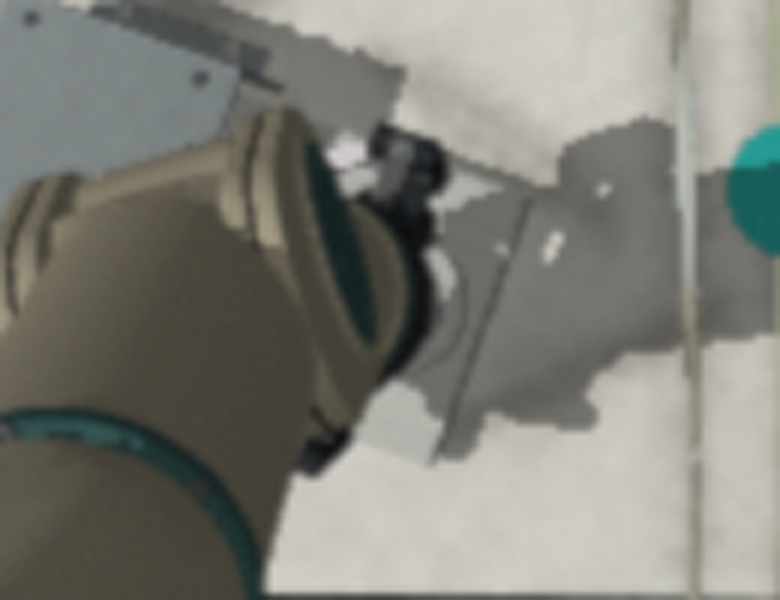

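Request:
arm_command --rot '[[0.2,0,0.3],[0,0,0],[0,0,0]]' --slide '[[2.5,8,-14],[0,0,0],[0,0,0]]' --gripper '[45,45,45]'

```text
clock: 5.57
eef_pos: [483.7, 78.8, 33.0]
tool_rot: [3.14, 0.002, -0.334]
force: [-0.1, -0.4, -3.4]
width: 56.9
```

Request:
arm_command --rot '[[0,0,0.2],[0,0,0],[0,0,0]]' --slide '[[-0.5,0,-4.5],[0,0,0],[0,0,0]]' --gripper '[45,45,45]'

```text
clock: 5.82
eef_pos: [483.3, 77.4, 29.8]
tool_rot: [3.14, 0.001, -0.332]
force: [-0.6, 0.6, -3.1]
width: 56.7
```

Request:
arm_command --rot '[[0,0,0],[0,0,0],[0,0,0]]' --slide '[[0,1,-2],[0,0,0],[0,0,0]]' --gripper '[45,45,45]'

```text
clock: 6.07
eef_pos: [483.5, 78.0, 28.4]
tool_rot: [3.14, 0.0, -0.332]
force: [-0.7, 0.7, -3.0]
width: 56.5
```

Request:
arm_command --rot '[[0,0,0],[0,0,0],[0,0,0]]' --slide '[[0,0,-2],[0,0,-1],[0,0,0]]' --gripper '[45,45,45]'

```text
clock: 6.32
eef_pos: [483.8, 78.1, 26.7]
tool_rot: [3.141, -0.001, -0.332]
force: [0.6, 1.1, -2.3]
width: 56.8
```

Request:
arm_command --rot '[[0,0,0],[0,0,0]]' --slide '[[0,0,-1.5],[0,0,0]]' --gripper '[45,45]'

```text
clock: 6.48
eef_pos: [484.1, 78.2, 26.8]
tool_rot: [3.141, -0.002, -0.332]
force: [-0.0, -0.3, -3.1]
width: 56.9
```

Request:
arm_command --rot '[[0,0,0],[0,0,0]]' --slide '[[0,0,-2.5],[0,0,0]]' --gripper '[45,45]'

```text
clock: 6.65
eef_pos: [484.6, 78.3, 26.9]
tool_rot: [-3.142, -0.004, -0.332]
force: [0.5, -0.3, -2.5]
width: 56.6
```

Request:
arm_command --rot '[[0,0.2,0],[0,0,0]]' --slide '[[-0.5,0,-4],[0,0,-1]]' --gripper '[45,45]'

```text
clock: 6.82
eef_pos: [484.9, 78.5, 26.5]
tool_rot: [3.142, -0.004, -0.332]
force: [-1.3, -0.1, -3.6]
width: 57.1
```

```bash
python3 - <<'E'
from h import *
from cell import get_image,telemetry
s=telemetry.read_state();print(s['eef_pos'],np.rad2deg(s['tool_rot']),s['force'],s['torque'],s['width'])
for n in("scene",):
    im,d=get_image(n);u,v=313,328
    cv2.imwrite(f"pics/{n}5.png",cv2.resize(im[v-50:v+50,u-65:u+65,::-1],None,fx=6,fy=6,interpolation=cv2.INTER_CUBIC));print(u,v)
E
```

```text
[484.903555    78.46513605  26.51002055] [179.99938473  -0.22701785 -19.0196946 ] [-1.26871135 -0.11175572 -3.60704676] [-0.02129573  0.07103712 -0.00329175] 57.09707430856489
313 328
```

View pics/scene5.png

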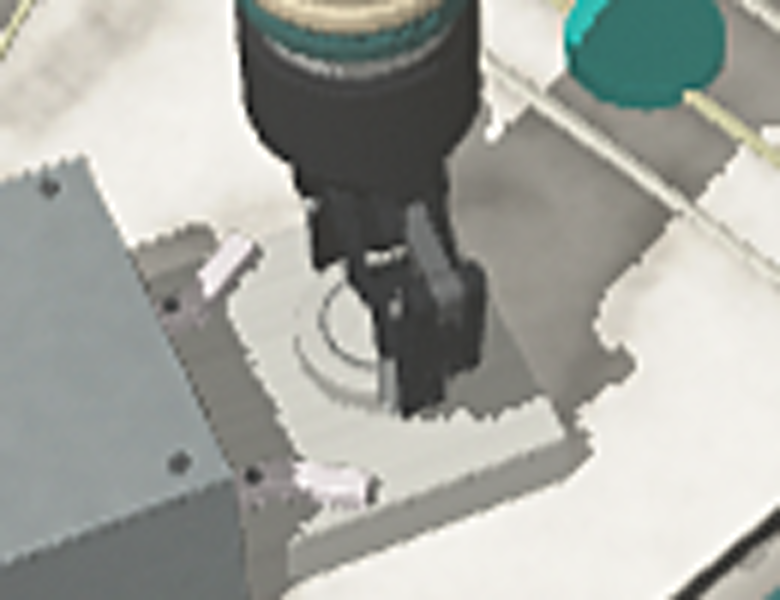

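Request:
arm_command --rot '[[0,0.2,0],[0,0,0],[0,0,0]]' --slide '[[-1.5,0,-3],[0,0,-3],[0,0,-3]]' --gripper '[45,45,45]'

```text
clock: 7.12
eef_pos: [485.1, 78.5, 26.2]
tool_rot: [-3.141, -0.007, -0.332]
force: [-6.8, -0.8, 41.1]
width: 57.0
```

Request:
arm_command --rot '[[0,0.2,0],[0,0,0],[0,0,0],[0,0,0],[0,0,0]]' --slide '[[0,0,0.5],[0,0,0],[0,0,0],[0,0,0],[0,0,0]]' --gripper '[45,60,68,76,76]'

```text
clock: 7.53
eef_pos: [486.4, 78.9, 27.5]
tool_rot: [-3.14, -0.006, -0.332]
force: [-0.5, 0.1, -0.0]
width: 76.2
```

Request:
arm_command --rot '[[0,0,0],[0,0,0],[0,0,0],[0,0,0],[0,0,0]]' --slide '[[0,0,15],[0,0,28],[-8,-25,28],[-10,-35,20],[-10,-35,0]]' --gripper '[76,76,76,76,76]'

```text
clock: 7.95
eef_pos: [459.1, -9.4, 117.5]
tool_rot: [-3.137, -0.003, -0.315]
force: [0.3, 0.5, 0.0]
width: 76.2
```

Request:
arm_command --rot '[[0,0,0],[0,0,0]]' --slide '[[-10,-35,0],[-5,-15,0]]' --gripper '[50,30]'

```text
clock: 8.12
eef_pos: [442.9, -64.5, 118.4]
tool_rot: [-3.139, -0.005, -0.318]
force: [-0.1, -0.4, -0.6]
width: 53.5
```

```bash
python3 - <<'E'
from h import *
from cell import get_image,telemetry
s=telemetry.read_state();print(s['eef_pos'],np.rad2deg(s['tool_rot']),s['force'],s['torque'],s['width'],s['qpos'])
for n,(u,v) in(("scene",(300,335)),("top",(250,265))):
    im,d=get_image(n);np.save(n+"6.npy",d);cv2.imwrite(f"pics/{n}6f.png",im[...,::-1])
    cv2.imwrite(f"pics/{n}6.png",cv2.resize(im[v-50:v+50,u-65:u+65,::-1],None,fx=6,fy=6,interpolation=cv2.INTER_CUBIC));print(u,v)
E
```

```text
[442.87425281 -64.5401251  118.40186164] [-179.84818141   -0.30475101  -18.1951588 ] [-0.117803   -0.37699569 -0.59403021] [-0.0026358   0.03582784 -0.00095421] 53.48112037703672 [ 0.16472786  0.53939866 -0.11552573  2.17468606  0.14001526  0.42833291
 -0.37923837]
300 335
250 265
```

View pics/scene6.png

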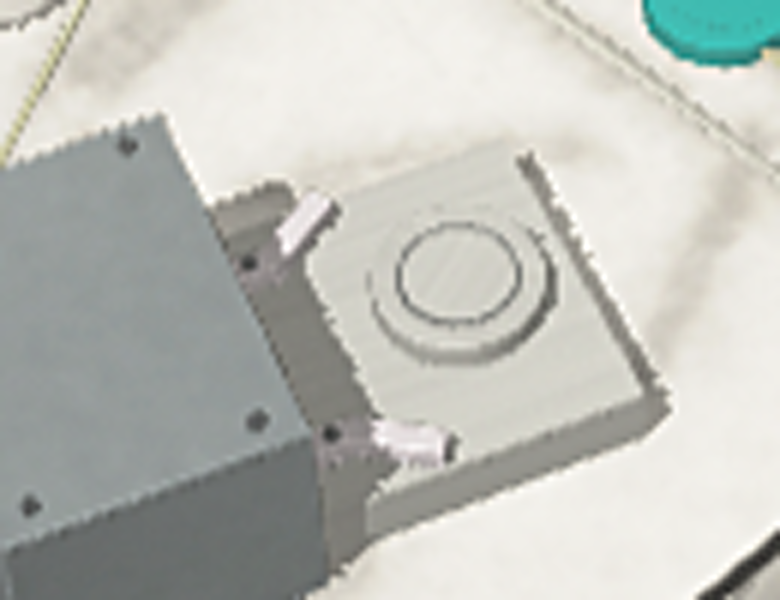

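View pics/top6.png

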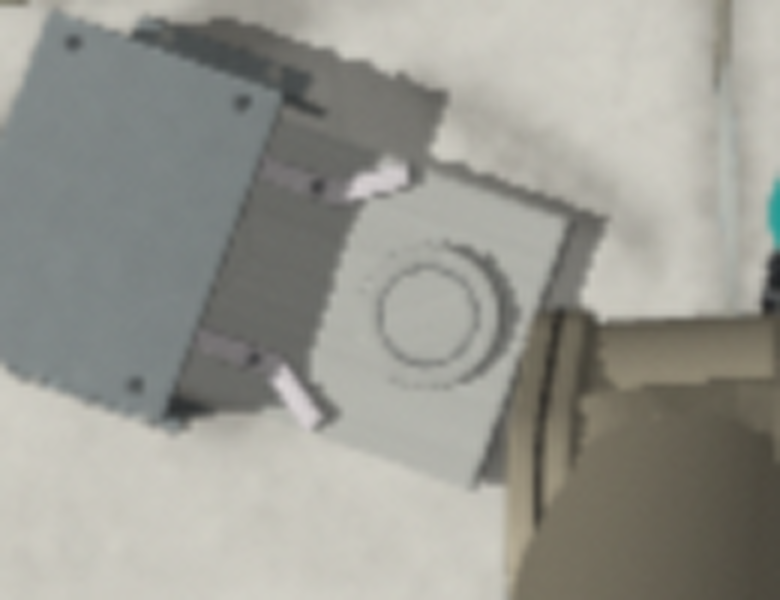

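```bash
cat >> h.py <<'E'
TH=np.deg2rad(71.1);O=np.array([507.2,151.2])
def st(p): 
    d=np.asarray(p)[:2]-O;return np.array([d[0]*np.cos(TH)+d[1]*np.sin(TH),-d[0]*np.sin(TH)+d[1]*np.cos(TH)])
def wd(x,y): return O+[x*np.cos(TH)-y*np.sin(TH),x*np.sin(TH)+y*np.cos(TH)]
E
python3 - <<'E'
from h import *
px=lambda n,x,y:((x/6-.4+(185 if n=="top" else 235)),(y/6-.4+(215 if n=="top" else 285)))
for n,L in(("top",dict(disc=(428,316,37),b1=(318,187,35),b2=(255,358,35),pf1=(568,216,25),pf2=(475,485,25),r1=(280,95,89),r2=(168,418,89))),("scene",dict(disc=(460,273,37),b1=(248,262,35),b2=(331,433,35),pf1=(520,155,25),pf2=(650,395,25),r1=(162,115,89),r2=(312,435,89)))):
    for k,(x,y,z) in L.items():
        p=onplane(n,*px(n,x,y),z);print(n,k,p.round(1),st(p).round(1))
E
```

```text
top disc [485.   78.6  37. ] [-75.8  -2.5]
top b1 [538.4 126.5  35. ] [-13.2 -37.5]
top b2 [466.7 150.7  35. ] [-13.6  38.1]
top pf1 [527.9  22.5  25. ] [-115.   -61.2]
top pf2 [414.8  59.   25. ] [-117.1   57.6]
top r1 [572.3 132.1  89. ] [  3.1 -67.8]
top r2 [442.7 172.7  89. ] [-0.5 68. ]
scene disc [485.6  74.4  37. ] [-79.7  -4.5]
scene b1 [539.9 122.5  35. ] [-16.6 -40.2]
scene b2 [467.5 146.9  35. ] [-16.9  36.1]
scene pf1 [516.4  19.4  25. ] [-121.7  -51.4]
scene pf2 [411.8  56.4  25. ] [-120.6   59.6]
scene r1 [572.2 127.4  89. ] [ -1.4 -69.2]
scene r2 [440.4 173.2  89. ] [-0.9 70.3]
```

Request:
arm_command --rot '[[6.6,-2.2,0],[6.6,-2.2,0],[6.6,-2.2,0],[6.6,-2.2,0],[6.6,-2.2,0]]' --slide '[[2,10,2],[4,14,2],[4,14,2],[4,14,2],[2,8,2]]' --gripper '[20,20,20,20,20]'

```text
clock: 8.63
eef_pos: [465.3, 11.7, 130.9]
tool_rot: [-2.551, -0.026, -0.293]
force: [0.0, 0.4, -3.1]
width: 20.0
```

Request:
arm_command --rot '[[4,-1.4,0],[0,0,0],[0,0,0]]' --slide '[[0,0,0],[0,0,0],[0,0,0]]' --gripper '[20,20,20]'

```text
clock: 8.88
eef_pos: [466.3, 10.9, 129.9]
tool_rot: [-2.46, -0.024, -0.306]
force: [-0.6, 1.3, -0.2]
width: 20.0
```

```bash
cat > s.py <<'E'
from h import *
from cell import telemetry
s=telemetry.read_state();M=R.from_euler('xyz',s['tool_rot']).as_matrix()
f=np.array([np.cos(TH),np.sin(TH),0])
x,z=M[:,0],M[:,2]
print("t",s['clock'],"stage",st(s['eef_pos']).round(1),"z",s['eef_pos'][2].round(1),"lean",np.rad2deg(np.arctan2(z@f,-z[2])).round(1),"side",np.rad2deg(z@np.array([-f[1],f[0],0])).round(1),"xyaw",np.rad2deg(np.arctan2(x[1],x[0])).round(1),"xz",x[2].round(3),"F",s['force'].round(1),"Ffwd",(s['force']@f).round(1),"w",s['width'],"q",s['qpos'].round(2))
E
python3 s.py
```

```text
t 8.8833 stage [-146.    -6.7] z 129.9 lean 39.1 side -0.2 xyaw -17.6 xz 0.024 F [-0.6  1.3 -0.2] Ffwd 1.1 w 20.02443050585595 q [ 0.99  0.85 -0.9   2.21 -0.17  0.29  0.16]
```

Request:
arm_command --rot '[[2.3,0.7,-1.1],[0,0,0],[0,0,0],[0,0,0],[0,0,0]]' --slide '[[0,2,-20],[0,2,-25],[0,0,-15],[0,0,0],[0,0,0]]' --gripper '[20,20,20,20,20]'

```text
clock: 9.3
eef_pos: [466.8, 19.7, 83.4]
tool_rot: [-2.43, 0.005, -0.315]
force: [-0.5, 0.4, 0.4]
width: 20.2
```

```bash
python3 s.py; python3 - <<'E'
from h import *
from cell import get_image,telemetry
for n,(u,v) in(("scene",(320,320)),):
    im,d=get_image(n)
    cv2.imwrite(f"pics/{n}7.png",cv2.resize(im[v-50:v+50,u-65:u+65,::-1],None,fx=6,fy=6,interpolation=cv2.INTER_CUBIC))
E
```

```text
t 9.3 stage [-137.5   -4.4] z 83.4 lean 40.8 side 0.8 xyaw -18.0 xz -0.005 F [-0.5  0.4  0.4] Ffwd 0.3 w 20.160694673231703 q [ 0.9   0.93 -0.77  2.22 -0.53  0.24  0.56]
```

View pics/scene7.png

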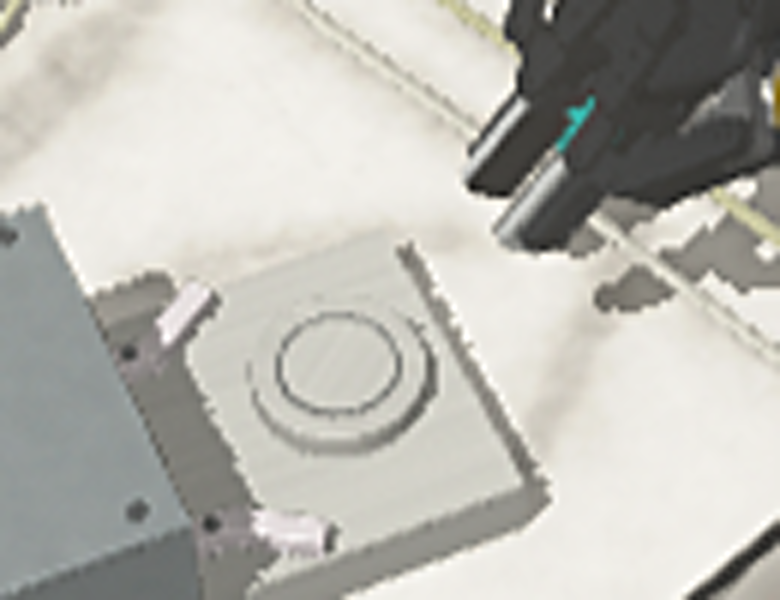

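Request:
arm_command --rot '[[0,0,-0.7],[0,0,0],[0,0,0]]' --slide '[[-2,0,-15],[0,0,-10],[0,0,0]]' --gripper '[20,20,20]'

```text
clock: 9.6
eef_pos: [467.1, 22.1, 68.3]
tool_rot: [-2.43, -0.001, -0.314]
force: [-0.4, 1.1, 0.2]
width: 20.3
```

```bash
python3 s.py
```

```text
t 9.6 stage [-135.1   -3.9] z 68.3 lean 40.7 side 0.5 xyaw -18.0 xz 0.001 F [-0.4  1.1  0.2] Ffwd 0.9 w 20.34932236559535 q [ 0.85  0.94 -0.69  2.22 -0.82  0.24  0.88]
```

```bash
cat > fk.py <<'E'
from h import *
from scipy.optimize import least_squares
Rz=lambda a:R.from_euler('z',a).as_matrix();Ry=lambda a:R.from_euler('y',a).as_matrix()
def FK(q,p):
    y0,h,e1x,l1,e2x,l2,w1x,lt,o7,sx=p
    A=Rz(q[0]+y0);t=np.array([0,0,h]);t=t+A@[sx,0,0];A=A@Ry(q[1])
    A=A@Rz(q[2]);t=t+A@[e1x,0,l1];A=A@Ry(q[3])
    A=A@Rz(q[4]);t=t+A@[e2x,0,l2];A=A@Ry(q[5])
    t=t+A@[w1x,0,0];A=A@Rz(q[6]+o7);t=t+A@[0,0,lt]
    return t,A
D=[([1.22020757,.62933815,.03844668,1.5183608,-.02701453,.9963346,-.02000472],[182.4718,-623.2024,230.39667],[3.14157694,.00192279615,-1.28602388]),
([.58083876,.60847794,-.20277359,1.97522848,.21667692,.57350946,-.03702018],[458.6331,-249.8403,123.1169],np.deg2rad([179.87315833,-.25641991,-15.38030158])),
([-.18134657,.71595806,-.04361272,2.10529324,.09703432,.32718256,-.64188854],[480.6049,73.24680,45.177965],np.deg2rad([179.729063,.165615,-19.2268296])),
([.16472786,.53939866,-.11552573,2.17468606,.14001526,.42833291,-.37923837],[442.87425,-64.540125,118.40186],np.deg2rad([-179.84818,-.304751,-18.1951588]))]
from cell import telemetry
s=telemetry.read_state();D.append((s['qpos'],s['eef_pos'],s['tool_rot']))
def res(p):
    r=[]
    for q,t,e in D:
        T,A=FK(q,p);r+=list((T-t))+list(300*(R.from_euler('xyz',e).as_matrix().T@A-np.eye(3)).ravel())
    return r
if 1:
    best=None
    rng=np.random.default_rng(0)
    for k in range(30):
        p0=[-2.5,300,0,400,0,400,0,200,np.pi,0]+rng.normal(size=10)*[.1,100,40,80,40,80,40,80,.1,20]
        f=least_squares(res,p0,loss='soft_l1')
        if best is None or f.cost<best.cost:best=f
    P=best.x
if __name__=="__main__":
    print(best.cost,P.round(3));
    for q,t,e in D:
        T,A=FK(q,P);print((T-t).round(1),np.rad2deg(R.from_matrix(R.from_euler('xyz',e).as_matrix().T@A).as_rotvec()).round(2))
    print(repr(P))
E
python3 fk.py
```

```text
3238.905419686512 [   -3.655  -507.414   594.14   -157.883   142.313   567.957   467.126
 -1643.051    -6.163  -544.304]
[-4.000e-01  7.527e+02  2.000e-01] [ 1.000e-02  1.400e-01 -1.111e+02]
[-37.2 303.6  -5.2] [-0.03 -0.51  5.51]
[-2.610e+01 -4.823e+02  3.000e-01] [ 0.02  0.37 -2.18]
[ 1.000e-01 -1.116e+02  7.000e-01] [-0.04 -0.63 -0.12]
[ 0.3 -0.  -0.1] [-0.26 -4.39  1.98]
array([   -3.65460531,  -507.41352266,   594.13955361,  -157.88256692,
         142.31277273,   567.95694561,   467.12591502, -1643.05066685,
          -6.16321507,  -544.303843  ])
```

```bash
python3 - <<'E'
s=open('fk.py').read()
s=s.replace("def FK(q,p):","SG=[1]*7\ndef FK(q,p):\n    q=np.array(q)*SG")
a,b=s.split("if 1:\n")
b='''import itertools
best=None
for sg in itertools.product([1,-1],repeat=3):
    SG[0]=-1;SG[2],SG[4],SG[6]=sg
    for p0 in ([0,300,0,400,0,400,0,200,np.pi,0],[0,300,0,400,0,400,0,200,0,0]):
        f=least_squares(res,p0,loss='soft_l1',x_scale=[.1]+[50]*7+[.1,50])
        if best is None or f.cost<best.cost:best=f;bs=list(SG)
SG[:]=bs;P=best.x
'''+b[b.index('if __name__'):]+"    print(SG)\n"
open('fk.py','w').write(a+b)
E
python3 fk.py
```

```text
55.77264097391352 [-4.70000e-02  3.61255e+02 -4.33200e+01  5.46343e+02 -5.30700e+00
  3.87425e+02 -1.39700e+01  3.90558e+02  3.09600e+00  2.16240e+01]
[-1.8 -0.1  0.7] [0.01 0.   0.05]
[ 0.7  1.8 -1.4] [-0.01 -0.01  0.05]
[-0.6  5.8  0.2] [ 0.01 -0.01  0.05]
[-0.5  7.  -6. ] [-0.01  0.01  0.05]
[ 7.2 -1.2  8.8] [-0.04  1.75 -0.6 ]
array([-4.69052716e-02,  3.61254500e+02, -4.33199073e+01,  5.46342547e+02,
       -5.30736707e+00,  3.87425089e+02, -1.39702343e+01,  3.90557599e+02,
        3.09550995e+00,  2.16235665e+01])
[-1, 1, -1, 1, -1, 1, -1]
```

```bash
cat > fk2.py <<'E'
from h import *
from scipy.optimize import least_squares
import json,os
SG=np.array([-1,1,-1,1,-1,1,-1])
Rz=lambda a:R.from_euler('z',a).as_matrix();Ry=lambda a:R.from_euler('y',a).as_matrix()
NP=13
def FK(q,p):
    q=np.array(q)*SG
    y0,o7,h,sx,sy,e1x,e1y,l1,e2x,l2,w1x,w1y,lt=p
    A=Rz(q[0]+y0);t=np.array([0,0,h]);t=t+A@[sx,sy,0];A=A@Ry(q[1])
    A=A@Rz(q[2]);t=t+A@[e1x,e1y,l1];A=A@Ry(q[3])
    A=A@Rz(q[4]);t=t+A@[e2x,0,l2];A=A@Ry(q[5])
    t=t+A@[w1x,w1y,0];A=A@Rz(q[6]+o7);t=t+A@[0,0,lt]
    return t,A
D=[([1.22020757,.62933815,.03844668,1.5183608,-.02701453,.9963346,-.02000472],[182.4718,-623.2024,230.39667],[3.14157694,.00192279615,-1.28602388]),
([.58083876,.60847794,-.20277359,1.97522848,.21667692,.57350946,-.03702018],[458.6331,-249.8403,123.1169],np.deg2rad([179.87315833,-.25641991,-15.38030158])),
([-.18134657,.71595806,-.04361272,2.10529324,.09703432,.32718256,-.64188854],[480.6049,73.24680,45.177965],np.deg2rad([179.729063,.165615,-19.2268296])),
([.16472786,.53939866,-.11552573,2.17468606,.14001526,.42833291,-.37923837],[442.87425,-64.540125,118.40186],np.deg2rad([-179.84818,-.304751,-18.1951588])),
([.99,.85,-.9,2.21,-.17,.29,.16],[466.3,10.9,129.9],[-2.46,-.024,-.306]),
([.9,.93,-.77,2.22,-.53,.24,.56],[466.8,19.7,83.4],[-2.43,.005,-.315])]
from cell import telemetry
s=telemetry.read_state();D.append((s['qpos'],s['eef_pos'],s['tool_rot']))
W=[1,1,1,1,.3,.3,1]
PR=np.array([0,np.pi,330,0,0,0,0,430,0,400,0,0,350]);SP=np.array([.02,.02,100,60,30,60,30,100,60,100,60,20,100])
def res(p):
    r=[]
    for (q,t,e),w in zip(D,W):
        T,A=FK(q,p);r+=list(w*(T-t))+list(w*400*(R.from_euler('xyz',e).as_matrix().T@A-np.eye(3)).ravel())
    return r+list(.3*(p-PR)/SP)
f=least_squares(res,PR,x_scale=SP,loss='soft_l1');P=f.x
if __name__=="__main__":
    print(f.cost,P.round(3))
    for q,t,e in D:
        T,A=FK(q,P);print((T-t).round(1),np.rad2deg(R.from_matrix(R.from_euler('xyz',e).as_matrix().T@A).as_rotvec()).round(2))
E
python3 fk2.py
```

```text
4.596020644096484 [-0.00000e+00  3.14100e+00  3.38196e+02 -4.07000e-01 -1.20770e+01
 -1.26000e+00 -1.65280e+01  5.58811e+02 -2.32000e-01  3.81884e+02
 -1.68400e+00  5.46000e-01  3.52706e+02]
[-0.2 -0.1  0. ] [ 0.   -0.   -0.01]
[-0.1  0.2 -0. ] [-0.   -0.   -0.01]
[0.1 0.  0.1] [ 0.   -0.   -0.01]
[-0.   0.1 -0.1] [-0.    0.   -0.01]
[ 1.  -3.6  0.1] [-0.23  0.29  0.5 ]
[-3.4  3.6  0.4] [ 0.14 -0.54  0.31]
[ 0.2 -0.  -0. ] [-0.    0.01 -0.01]
```

```bash
cat > ik.py <<'E'
from fk2 import *
lo=np.array([-3.06,-.37,-1.25,.18,-1.1,.23,-2.94]);hi=np.array([3.06,2.12,1.32,2.47,4.24,1.98,2.94])
def pose(x,y,z,lean,flip=0,th=TH):
    f=np.array([np.cos(th),np.sin(th),0]);l=np.deg2rad(lean)
    zt=f*np.sin(l)-np.array([0,0,1])*np.cos(l);xt=np.array([f[1],-f[0],0])*(1-2*flip)
    return np.r_[wd(x,y),z],np.stack([xt,np.cross(zt,xt),zt],1)
def ik(T,A,q0,q3=None):
    m=0.03
    def r(q):
        t,B=FK(q,P);e=np.r_[(t-T)/10,20*R.from_matrix(A.T@B).as_rotvec()]
        reg=.002*(q-(lo+hi)/2)/(hi-lo)
        return np.r_[e,reg]if q3 is None else np.r_[e,3*(q[2]-q3)]
    f=least_squares(r,np.clip(q0,lo+m,hi-m),bounds=(lo+m-1e-6,hi-m+1e-6))
    t,B=FK(f.x,P);return f.x,np.linalg.norm(t-T),np.rad2deg(np.linalg.norm(R.from_matrix(A.T@B).as_rotvec()))
if __name__=="__main__":
    s0=np.array(s['qpos']);rng=np.random.default_rng(1)
    for lean in(36,42,50):
     for flip in(0,1):
      for x in(-130,-60,0,20):
        T,A=pose(x,-1,34,lean,flip);best=[]
        for k in range(12):
            q0=lo+(hi-lo)*rng.uniform(size=7);q0[0]=rng.uniform(-1,1.3);q,a,b=ik(T,A,q0)
            if a<1 and b<.5:best.append((np.min(np.minimum(q-lo,hi-q)),q))
        best.sort(key=lambda t:-t[0])
        print(lean,flip,x,len(best),*[ (round(m,2),q.round(2).tolist()) for m,q in best[:2]])
E
timeout 500 python3 ik.py
```

```text
36 0 -130 2 (np.float64(0.09), [1.04, 1.24, -1.16, 2.23, 1.37, 0.43, -1.32]) (np.float64(0.06), [1.05, 1.25, -1.19, 2.23, 1.38, 0.46, -1.33])
36 0 -60 3 (np.float64(0.04), [0.89, 1.27, -1.21, 2.23, 1.59, 0.48, -1.64]) (np.float64(0.04), [0.89, 1.27, -1.21, 2.23, 1.59, 0.48, -1.64])
36 0 0 7 (np.float64(0.03), [0.76, 1.28, -1.22, 2.21, 1.71, 0.5, -1.84]) (np.float64(0.03), [0.76, 1.28, -1.22, 2.21, 1.71, 0.5, -1.84])
36 0 20 6 (np.float64(0.03), [0.71, 1.28, -1.22, 2.19, 1.73, 0.51, -1.9]) (np.float64(0.03), [0.71, 1.28, -1.22, 2.19, 1.73, 0.51, -1.9])
36 1 -130 2 (np.float64(0.05), [1.05, 1.26, -1.2, 2.23, 1.38, 0.47, 1.81]) (np.float64(0.05), [1.05, 1.27, -1.2, 2.23, 1.39, 0.48, 1.81])
36 1 -60 7 (np.float64(0.06), [0.88, 1.26, -1.19, 2.23, 1.59, 0.46, 1.5]) (np.float64(0.06), [0.88, 1.26, -1.19, 2.23, 1.59, 0.46, 1.5])
36 1 0 2 (np.float64(0.08), [0.74, 1.24, -1.17, 2.21, 1.72, 0.45, 1.28]) (np.float64(0.08), [0.74, 1.24, -1.17, 2.21, 1.72, 0.45, 1.28])
36 1 20 9 (np.float64(0.09), [0.69, 1.24, -1.16, 2.19, 1.76, 0.44, 1.21]) (np.float64(0.09), [0.69, 1.24, -1.16, 2.19, 1.76, 0.44,
[... 1444 characters left out ...]
, 0.35, -1.74]) (np.float64(0.03), [0.91, 1.45, -1.22, 2.21, 1.82, 0.35, -1.74])
50 0 20 6 (np.float64(0.03), [0.87, 1.45, -1.22, 2.21, 1.9, 0.35, -1.84]) (np.float64(0.03), [0.87, 1.45, -1.22, 2.21, 1.9, 0.35, -1.84])
50 1 -130 9 (np.float64(0.06), [1.2, 1.42, -1.19, 2.2, 1.12, 0.37, 2.25]) (np.float64(0.06), [1.2, 1.43, -1.19, 2.2, 1.13, 0.38, 2.25])
50 1 -60 1 (np.float64(0.03), [1.05, 1.45, -1.22, 2.22, 1.52, 0.35, 1.78])
50 1 0 6 (np.float64(0.04), [0.91, 1.44, -1.21, 2.21, 1.83, 0.34, 1.4]) (np.float64(0.04), [0.91, 1.44, -1.21, 2.21, 1.83, 0.34, 1.4])
50 1 20 9 (np.float64(0.07), [0.85, 1.41, -1.18, 2.21, 1.96, 0.3, 1.23]) (np.float64(0.07), [0.85, 1.41, -1.18, 2.21, 1.96, 0.3, 1.23])
```

```bash
cat > scan.py <<'E'
from ik import *
lo[4]=-3.5;hi[4]=5;lo[5]=.0  # see beyond limits
s0=np.array(s['qpos'])
for lean in(42,):
 for x in(-130,-60,20):
  q=s0.copy()
  for q3 in np.arange(-.3,-1.21,-.1):
    T,A=pose(x,-1,34,lean);q,a,b=ik(T,A,q,q3)
    print(lean,x,q3.round(2),round(a,1),round(b,1),q.round(2))
E
python3 scan.py
```

```text
42 -130 -0.3 0.0 0.0 [ 0.6   0.93 -0.3   2.24 -1.46  0.49  1.54]
42 -130 -0.4 0.0 0.0 [ 0.67  0.95 -0.4   2.24 -1.42  0.41  1.51]
42 -130 -0.5 0.0 0.0 [ 0.73  0.97 -0.5   2.24 -1.36  0.33  1.45]
42 -130 -0.6 0.0 0.0 [ 0.8   1.   -0.6   2.23 -1.26  0.25  1.36]
42 -130 -0.7 0.0 0.0 [ 0.86  1.04 -0.7   2.23 -1.05  0.16  1.15]
42 -130 -0.8 0.0 0.0 [ 0.92  1.08 -0.8   2.23 -0.47  0.1   0.57]
42 -130 -0.9 0.0 0.0 [ 0.98  1.13 -0.9   2.23  0.58  0.11 -0.47]
42 -130 -1.0 0.0 0.0 [ 1.03  1.19 -1.    2.23  1.04  0.2  -0.92]
42 -130 -1.1 0.0 0.0 [ 1.08  1.26 -1.1   2.22  1.22  0.31 -1.09]
42 -130 -1.2 0.0 0.0 [ 1.12  1.33 -1.2   2.22  1.31  0.42 -1.18]
42 -60 -0.3 0.0 0.0 [ 0.44  0.93 -0.3   2.25 -1.71  0.5   1.64]
42 -60 -0.4 0.0 0.0 [ 0.51  0.95 -0.4   2.25 -1.71  0.41  1.66]
42 -60 -0.5 0.0 0.0 [ 0.57  0.97 -0.5   2.24 -1.72  0.33  1.68]
42 -60 -0.6 0.0 0.0 [ 0.64  1.   -0.6   2.24 -1.75  0.24  1.71]
42 -60 -0.7 0.0 0.0 [ 0.7   1.03 -0.7   2.24 -1.8   0.15  1.77]
42 -60 -0.8 0.0 0.0 [ 0.76  1.08 -0.8   2.24 -2.06  0.06  2.04]
42 -60 -0.9 0.3 0.2 [ 0.78  1.1  -0.84  2.24 -2.92  0.03  2.91]
42 -60 -1.0 0.3 0.3 [ 0.78  1.1  -0.84  2.24 -2.92  0.03  2.91]
42 -60 -1.1 0.3 0.3 [ 0.79  1.1  -0.84  2.24 -2.92  0.03  2.91]
42 -60 -1.2 0.4 0.4 [ 0.79  1.1  -0.85  2.24 -2.92  0.03  2.91]
42 20 -0.3 0.0 0.0 [ 0.26  0.93 -0.3   2.22 -1.91  0.5   1.68]
42 20 -0.4 0.0 0.0 [ 0.32  0.95 -0.4   2.22 -1.95  0.42  1.73]
42 20 -0.5 0.0 0.0 [ 0.39  0.97 -0.5   2.22 -2.02  0.34  1.81]
42 20 -0.6 0.0 0.0 [ 0.45  1.   -0.6   2.22 -2.12  0.26  1.93]
42 20 -0.7 0.0 0.0 [ 0.52  1.03 -0.7   2.21 -2.34  0.18  2.16]
42 20 -0.8 0.0 0.0 [ 0.58  1.08 -0.8   2.21 -2.83  0.13  2.68]
42 20 -0.9 0.1 0.1 [ 0.6   1.09 -0.83  2.21 -3.06  0.12  2.91]
42 20 -1.0 0.2 0.2 [ 0.6   1.09 -0.83  2.21 -3.06  0.12  2.91]
42 20 -1.1 0.3 0.3 [ 0.6   1.1  -0.83  2.21 -3.06  0.11  2.91]
42 20 -1.2 0.4 0.4 [ 0.6   1.1  -0.83  2.21 -3.06  0.11  2.91]
```

```bash
cat > sim.py <<'E'
from ik import *
def step(q,T,A):
    # bounded least-norm
    def r(x):
        t,B=FK(x,P);return np.r_[(t-T)/5,40*R.from_matrix(A.T@B).as_rotvec(),.05*(x-q)]
    return least_squares(r,np.clip(q,lo+.01,hi-.01),bounds=(lo+.0099,hi-.0099)).x
def run(q,wps,n=8):
    for (T1,A1) in wps:
        T0,A0=FK(q,P);rv=R.from_matrix(A1@A0.T).as_rotvec();n=max(2,int(np.ceil(max(np.linalg.norm(T1-T0)/30,np.rad2deg(np.linalg.norm(rv))/6))))
        for k in range(1,n+1):
            q=step(q,T0+(T1-T0)*k/n,R.from_rotvec(rv*k/n).as_matrix()@A0)
        t,B=FK(q,P);print(n,q.round(2),"err",np.linalg.norm(t-T1).round(1),np.rad2deg(np.linalg.norm(R.from_matrix(A1.T@B).as_rotvec())).round(1))
    return q
if __name__=="__main__":
    q=np.array(s['qpos'])
    for nl in(-20,-35):
        print(nl);run(q.copy(),[pose(-200,-1,200,20),pose(-200,-1,200,0),pose(-200,-1,200,nl),pose(-200,-1,200,0),pose(-200,-1,200,20),pose(-200,-1,180,42),pose(-140,-1,90,42),pose(-130,-1,34,42),pose(-60,-1,34,42),pose(0,-1,34,42),pose(20,-1,34,42)])
E
python3 sim.py
```

```text
-20
5 [ 0.45  0.42 -0.21  2.15 -0.47  0.61  0.32] err 0.0 0.0
4 [-0.04  0.39  0.08  2.1  -0.05  0.65 -0.25] err 0.0 0.0
4 [-0.41  0.49  0.28  2.02  0.24  0.83 -0.66] err 0.0 0.0
4 [-0.04  0.39  0.08  2.1  -0.05  0.65 -0.25] err 0.0 0.0
4 [ 0.45  0.42 -0.22  2.15 -0.47  0.61  0.32] err 0.0 0.0
4 [ 0.89  0.64 -0.49  2.17 -0.77  0.66  0.83] err 0.0 0.0
4 [ 0.85  0.88 -0.65  2.24 -0.94  0.31  0.98] err 0.0 0.0
2 [ 0.82  1.01 -0.62  2.22 -1.09  0.24  1.19] err 1.2 1.0
3 [ 0.67  1.01 -0.63  2.17 -1.09  0.24  1.06] err 5.0 4.1
3 [ 0.53  1.01 -0.63  2.12 -1.09  0.24  0.95] err 7.2 6.2
2 [ 0.49  1.01 -0.63  2.1  -1.09  0.24  0.91] err 7.8 6.8
-35
5 [ 0.45  0.42 -0.21  2.15 -0.47  0.61  0.32] err 0.0 0.0
4 [-0.04  0.39  0.08  2.1  -0.05  0.65 -0.25] err 0.0 0.0
6 [-0.58  0.62  0.36  1.95  0.36  0.99 -0.84] err 0.0 0.0
6 [-0.04  0.39  0.08  2.1  -0.05  0.65 -0.25] err 0.0 0.0
4 [ 0.45  0.41 -0.21  2.15 -0.47  0.61  0.32] err 0.0 0.0
4 [ 0.89  0.64 -0.49  2.17 -0.78  0.66  0.83] err 0.0 0.0
4 [ 0.85  0.88 -0.65  2.24 -0.94  0.31  0.98] err 0.0 0.0
2 [ 0.82  1.01 -0.62  2.22 -1.09  0.24  1.19] err 1.2 1.0
3 [ 0.67  1.01 -0.63  2.17 -1.09  0.24  1.06] err 5.0 4.1
3 [ 0.53  1.01 -0.63  2.12 -1.09  0.24  0.95] err 7.2 6.2
2 [ 0.49  1.01 -0.63  2.1  -1.09  0.24  0.91] err 7.8 6.8
```

```bash
cat > t.py <<'E'
from sim import *
import sim
q=np.array([.16472786,.53939866,-.11552573,2.17468606,.14001526,.42833291,-.37923837])
for reg in (0,):
    run(q,[(np.array(D[4][1],float),R.from_euler('xyz',D[4][2]).as_matrix()),(np.array(D[5][1],float),R.from_euler('xyz',D[5][2]).as_matrix()),(np.array(D[6][1]),R.from_euler('xyz',D[6][2]).as_matrix())])
E
python3 t.py
```

```text
7 [ 0.99  0.86 -0.92  2.21 -0.12  0.29  0.12] err 0.0 0.0
2 [ 0.9   0.93 -0.76  2.22 -0.57  0.24  0.6 ] err 0.0 0.0
2 [ 0.85  0.93 -0.68  2.22 -0.84  0.24  0.89] err 0.0 0.0
```

```bash
cat > search.py <<'E'
from sim import *
import sys,io,contextlib,time
def wp(c):
    x,y,z,lean,dth,spin=c
    T,A=pose(x,y,z,lean,th=TH+np.deg2rad(dth));return T,A@Rz(np.deg2rad(spin))
def quiet(q,w):
    b=io.StringIO()
    with contextlib.redirect_stdout(b): q=run(q,w)
    return q,[ (float(l.split('err')[1].split()[0]),float(l.split('err')[1].split()[1])) for l in b.getvalue().splitlines()]
rng=np.random.default_rng(int(sys.argv[1]));t0=time.time();q0=np.array(s['qpos'])
while time.time()-t0<280:
    W=[tuple(np.round([rng.uniform(-400,-150),rng.uniform(-60,60),rng.uniform(130,300),rng.uniform(-20,75),rng.uniform(-70,70),rng.uniform(-90,90)])) for _ in range(rng.integers(1,3))]
    try:q,e=quiet(q0,[wp(c) for c in W]+[pose(-150,-1,100,42)])
    except Exception as ex: continue
    if q[4]>.3 and e[-1][0]<1 and e[-1][1]<1:
        q2,e2=quiet(q,[pose(-130,-1,34,42),pose(-60,-1,34,42),pose(20,-1,34,42)])
        print(W,q.round(2),e,q2.round(2),e2,flush=True)
E
for i in 1 2 3 4; do OMP_NUM_THREADS=1 timeout 400 python3 search.py $i > se$i.txt 2>&1 & done; wait; wc -l se*.txt; sed -n 1,6p se1.txt; sed -n 1,4p se2.txt
```

```text
5 se1.txt
  5 se2.txt
  5 se3.txt
  0 se4.txt
 15 total
this script no longer has the robot
Exception ignored in: <_io.TextIOWrapper mode='rw' encoding='UTF-8'>
Traceback (most recent call last):
BrokenPipeError: [Errno 32] Broken pipe
this script no longer has the robot
Exception ignored in: <_io.TextIOWrapper mode='rw' encoding='UTF-8'>
Traceback (most recent call last):
```

```bash
python3 - <<'E'
from fk2 import *
np.savez("state.npz",P=P,q=s['qpos'])
E
cat > off.py <<'E'
import numpy as np
from scipy.spatial.transform import Rotation as R
from scipy.optimize import least_squares
TH=np.deg2rad(71.1);O=np.array([507.2,151.2])
def wd(x,y): return O+[x*np.cos(TH)-y*np.sin(TH),x*np.sin(TH)+y*np.cos(TH)]
_z=np.load("state.npz");P=_z['P'];s={'qpos':_z['q']}
E
sed -n '/^SG/,/return t,A/p' fk2.py >> off.py
sed 's/from fk2 import/from off import/' ik.py > ik2.py; sed 's/from ik import/from ik2 import/' sim.py > sim2.py; sed -i 's/from sim import/from sim2 import/' search.py
nproc
for i in 1 2 3 4; do OMP_NUM_THREADS=1 timeout 400 python3 search.py $i > se$i.txt 2>&1 & done; wait; wc -l se*.txt; head -c 3000 se1.txt; head -c 2000 se2.txt
```

```text
4
0 se1.txt
0 se2.txt
0 se3.txt
0 se4.txt
0 total
```

```bash
cat > t2.py <<'E'
from search_f import *
q0=np.array(s['qpos'])
for dth in(-60,-45,-30,-15,15,30,45):
  for lean in(36,42,48,55):
    T=[wp((x,-1,z,lean,dth,0)) for x,z in((-150,110),(-130,34),(-60,34),(0,34),(20,34))]
    q,e=quiet(q0,T);eff=np.rad2deg(np.arctan(np.tan(np.deg2rad(lean))*np.cos(np.deg2rad(dth))))
    print(dth,lean,round(eff),e[1:],q.round(2))
E
sed '/^rng/,$d' search.py > search_f.py; timeout 500 python3 t2.py
```

```text
-60 36 20 [(34.8, 27.7), (32.3, 26.7), (28.7, 24.8), (27.4, 23.9)] [-0.83  0.8   0.54  2.11 -1.09  0.24 -0.83]
-60 42 24 [(41.0, 32.7), (38.7, 32.1), (34.8, 30.0), (33.3, 29.1)] [-0.93  0.83  0.63  2.11 -1.09  0.24 -0.9 ]
-60 48 29 [(46.8, 37.3), (45.1, 37.5), (40.7, 35.2), (39.0, 34.1)] [-1.09  0.9   0.76  2.11 -1.09  0.24 -1.04]
-60 55 36 [(51.3, 40.9), (52.6, 43.7), (46.9, 40.5), (44.7, 39.2)] [-1.42  1.17  1.    2.11 -1.09  0.24 -1.42]
-45 36 27 [(29.5, 23.5), (29.6, 24.5), (28.1, 24.2), (27.3, 23.9)] [-0.33  0.73  0.09  2.1  -1.09  0.24 -0.29]
-45 42 32 [(33.7, 26.8), (34.8, 28.9), (33.8, 29.2), (33.2, 29.0)] [-0.2   0.72 -0.02  2.1  -1.09  0.24 -0.21]
-45 48 38 [(36.6, 29.1), (39.2, 32.5), (39.2, 33.9), (38.7, 33.9)] [ 0.02  0.75 -0.22  2.09 -1.09  0.24 -0.06]
-45 55 45 [(37.8, 30.1), (42.2, 35.1), (44.1, 38.2), (44.3, 38.8)] [ 0.49  0.95 -0.61  2.08 -1.09  0.24  0.34]
-30 36 32 [(21.3, 16.9), (23.0, 19.0), (23.0, 19.8), (22.8, 19.9)] [ 0.08  0.79 -0.27  2.1  -1.09  0.24  0.18]
-30 42 38 [(23.4, 18.6), (26.1, 21.6), (27.0, 23.3), (27.0, 23.6)] [ 0.28  0.86 -0.45  2.09 -1.09  0.
[... 1195 characters left out ...]
0, 0.0), (0.0, 0.0), (0.0, 0.0), (0.0, 0.0)] [ 0.39  1.01 -0.52  1.9  -0.53  0.56  0.72]
30 48 44 [(0.0, 0.0), (0.0, 0.0), (0.0, 0.0), (0.0, 0.0)] [ 0.46  1.08 -0.57  1.86 -0.54  0.62  0.78]
30 55 51 [(0.0, 0.0), (0.0, 0.0), (0.0, 0.0), (0.0, 0.0)] [ 0.52  1.16 -0.61  1.82 -0.54  0.69  0.83]
45 36 27 [(0.0, 0.0), (0.0, 0.0), (0.0, 0.0), (0.0, 0.0)] [ 0.24  0.98 -0.43  1.78 -0.34  0.72  0.69]
45 42 32 [(0.0, 0.0), (0.0, 0.0), (0.0, 0.0), (0.0, 0.0)] [ 0.3   1.04 -0.47  1.73 -0.35  0.79  0.73]
45 48 38 [(0.0, 0.0), (0.0, 0.0), (0.0, 0.0), (0.0, 0.0)] [ 0.36  1.1  -0.51  1.69 -0.37  0.87  0.77]
45 55 45 [(0.0, 0.0), (0.0, 0.0), (0.0, 0.0), (0.0, 0.0)] [ 0.41  1.18 -0.55  1.63 -0.38  0.96  0.8 ]
```

```bash
cat > t3.py <<'E'
from search_f import *
q0=np.array(s['qpos'])
for dth in(8,10,12):
  for lean in(42,46):
    T=[wp((x,-1,z,lean,dth,0)) for x,z in((-140,68),(-130,34),(-60,34),(0,34),(25,34))]
    q,e=quiet(q0,T)
    print(dth,lean,e,q.round(2))
E
timeout 500 python3 t3.py
```

```text
8 42 [(0.0, 0.0), (0.0, 0.0), (0.0, 0.0), (1.6, 1.4), (2.4, 2.1)] [ 0.47  1.01 -0.63  2.09 -1.09  0.24  1.01]
8 46 [(0.0, 0.0), (0.0, 0.0), (0.0, 0.0), (1.3, 1.1), (2.2, 1.9)] [ 0.55  1.08 -0.69  2.09 -1.09  0.24  1.07]
10 42 [(0.0, 0.0), (0.0, 0.0), (0.0, 0.0), (0.2, 0.2), (1.0, 0.8)] [ 0.47  1.02 -0.63  2.09 -1.09  0.24  1.04]
10 46 [(0.0, 0.0), (0.0, 0.0), (0.0, 0.0), (0.0, 0.0), (0.7, 0.6)] [ 0.55  1.07 -0.69  2.09 -1.09  0.24  1.1 ]
12 42 [(0.0, 0.0), (0.0, 0.0), (0.0, 0.0), (0.0, 0.0), (0.0, 0.0)] [ 0.47  1.02 -0.63  2.09 -1.03  0.24  1.  ]
12 46 [(0.0, 0.0), (0.0, 0.0), (0.0, 0.0), (0.0, 0.0), (0.0, 0.0)] [ 0.55  1.08 -0.7   2.08 -0.97  0.24  1.  ]
```

Request:
arm_command --rot '[[0,0,6],[1,-0.2,7],[1,-0.2,0],[0,0,0]]' --slide '[[0,0,0],[0,0,0],[0,0,0],[0,0,0]]' --gripper '[18,18,18,18]'

```text
clock: 9.93
eef_pos: [465.4, 23.7, 72.2]
tool_rot: [-2.4, -0.002, -0.073]
force: [-0.7, 0.0, -0.6]
width: 18.2
```

```bash
python3 s.py
```

```text
t 9.9333 stage [-134.2   -1.8] z 72.2 lean 41.6 side 9.7 xyaw -4.2 xz 0.002 F [-0.7  0.  -0.6] Ffwd -0.2 w 18.222920962917442 q [ 0.73  0.91 -0.52  2.08 -0.64  0.53  0.87]
```

Request:
arm_command --rot '[[0,0,0],[0,0,0],[0,0,0]]' --slide '[[2,-1,-15],[1,0,-15],[0,0,0]]' --gripper '[18,18,18]'

```text
clock: 10.18
eef_pos: [468.5, 23.4, 43.9]
tool_rot: [-2.402, -0.004, -0.08]
force: [-0.1, 0.5, -0.3]
width: 17.8
```

```bash
python3 s.py
```

```text
t 10.1833 stage [-133.5   -4.8] z 43.9 lean 41.5 side 9.4 xyaw -4.6 xz 0.004 F [-0.1  0.5 -0.3] Ffwd 0.5 w 17.847118312889826 q [ 0.73  0.97 -0.53  2.08 -0.64  0.48  0.9 ]
```

Request:
arm_command --rot '[[0,0,0],[0,0,0],[0,0,0]]' --slide '[[0,0,-9],[0,0,0],[0,0,0]]' --gripper '[18,18,18]'

```text
clock: 10.43
eef_pos: [466.8, 24.4, 36.1]
tool_rot: [-2.4, -0.001, -0.084]
force: [0.9, -0.5, 0.2]
width: 18.1
```

```bash
python3 s.py; python3 - <<'E'
from h import *
from cell import get_image,telemetry
for n,(u,v) in(("scene",(320,325)),):
    im,d=get_image(n)
    cv2.imwrite(f"pics/{n}8.png",cv2.resize(im[v-45:v+45,u-60:u+60,::-1],None,fx=6.6,fy=6.6,interpolation=cv2.INTER_CUBIC))
E
```

```text
t 10.4333 stage [-133.1   -2.9] z 36.1 lean 41.7 side 9.4 xyaw -4.8 xz 0.001 F [ 0.9 -0.5  0.2] Ffwd -0.2 w 18.131033323172883 q [ 0.73  0.99 -0.53  2.08 -0.65  0.46  0.91]
```

View pics/scene8.png

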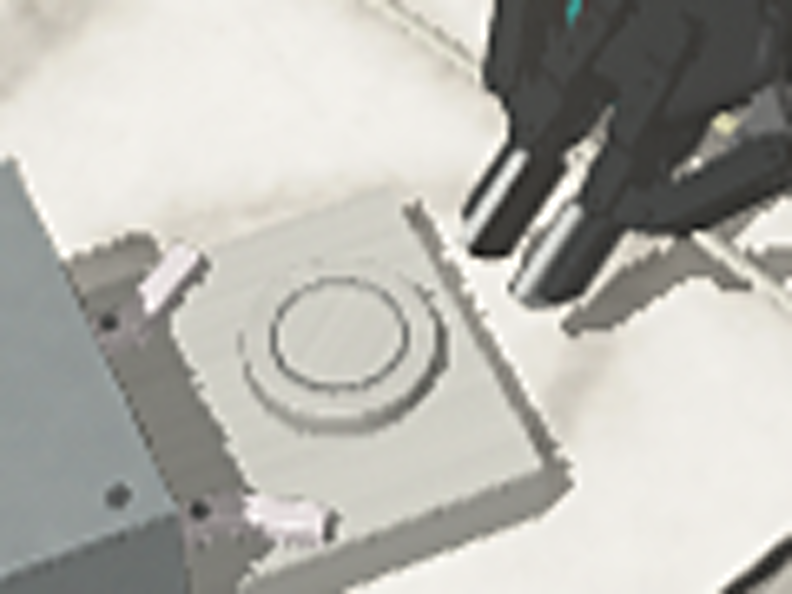

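Request:
arm_command --rot '[[0,0,0],[0,0,0],[0,0,0],[0,0,0]]' --slide '[[2.5,6,-2],[2,6,0],[1.5,5,0],[0,0,0]]' --gripper '[18,18,18,18]'

```text
clock: 10.82
eef_pos: [473.6, 42.9, 35.2]
tool_rot: [-2.4, -0.002, -0.085]
force: [0.2, 0.6, -1.1]
width: 18.1
```

```bash
python3 s.py
```

```text
t 10.8167 stage [-113.4   -3.3] z 35.2 lean 41.6 side 9.3 xyaw -4.9 xz 0.002 F [ 0.2  0.6 -1.1] Ffwd 0.6 w 18.129638981564124 q [ 0.71  0.99 -0.55  2.09 -0.67  0.43  0.91]
```

Request:
arm_command --rot '[[0,0,0],[0,0,0],[0,0,0],[0,0,0]]' --slide '[[1.3,4,-1.5],[1.3,4,0],[1.3,4,0],[0,0,0]]' --gripper '[18,18,18,18]'

```text
clock: 11.15
eef_pos: [479.1, 54.9, 33.6]
tool_rot: [-2.403, -0.005, -0.086]
force: [0.1, -1.1, 2.3]
width: 17.9
```

```bash
python3 s.py; python3 - <<'E'
from h import *
from cell import get_image,telemetry
for n,(u,v) in(("scene",(310,325)),):
    im,d=get_image(n)
    cv2.imwrite(f"pics/{n}9.png",cv2.resize(im[v-45:v+45,u-60:u+60,::-1],None,fx=6.6,fy=6.6,interpolation=cv2.INTER_CUBIC))
E
```

```text
t 11.15 stage [-100.2   -4.6] z 33.6 lean 41.5 side 9.1 xyaw -5.0 xz 0.005 F [ 0.1 -1.1  2.3] Ffwd -1.0 w 17.853630543048972 q [ 0.69  1.   -0.56  2.09 -0.69  0.4   0.9 ]
```

View pics/scene9.png

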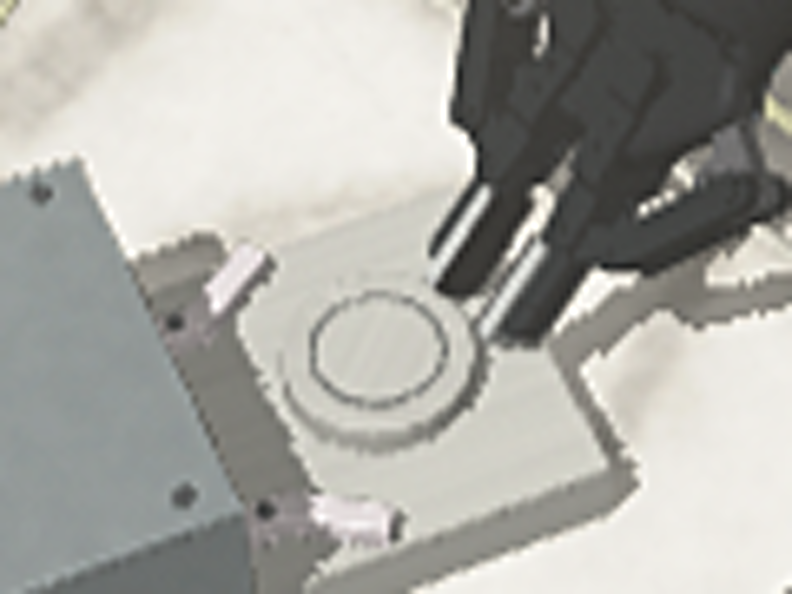

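Request:
arm_command --rot '[[0,0,0],[0,0,0],[0,0,0],[0,0,0],[0,0,0]]' --slide '[[1.2,4.8,0],[1.2,4.8,0],[1.2,4.8,0],[1.2,4.8,0],[1.2,4.8,0]]' --gripper '[18,18,18,18,18]'

```text
clock: 11.62
eef_pos: [486.5, 76.3, 33.3]
tool_rot: [-2.407, -0.006, -0.092]
force: [-1.5, -4.8, 3.9]
width: 18.4
```

```bash
python3 s.py; python3 - <<'E'
from h import *
from cell import get_image,telemetry
for n,(u,v) in(("scene",(300,330)),):
    im,d=get_image(n)
    cv2.imwrite(f"pics/{n}10.png",cv2.resize(im[v-45:v+45,u-60:u+60,::-1],None,fx=6.6,fy=6.6,interpolation=cv2.INTER_CUBIC))
E
```

```text
t 11.6167 stage [-77.5  -4.6] z 33.3 lean 41.3 side 8.8 xyaw -5.3 xz 0.006 F [-1.5 -4.8  3.9] Ffwd -5.0 w 18.354474986119204 q [ 0.66  1.01 -0.59  2.09 -0.71  0.36  0.89]
```

View pics/scene10.png

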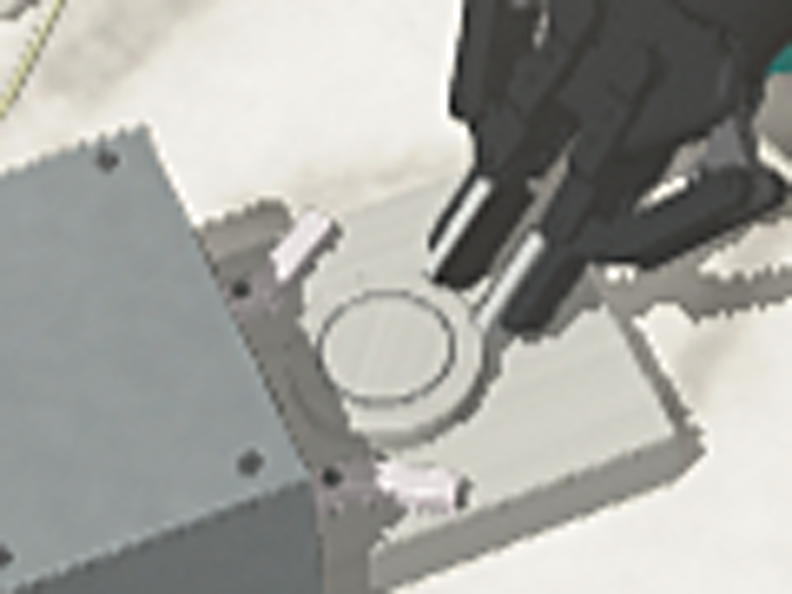

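Request:
arm_command --rot '[[0,0,0],[0,0,0],[0,0,0],[0,0,0],[0,0,0]]' --slide '[[1.6,4.7,0],[1.6,4.7,0],[1.6,4.7,0],[1.6,4.7,0],[1.6,4.7,0]]' --gripper '[18,18,18,18,18]'

```text
clock: 12.08
eef_pos: [495.2, 99.7, 33.0]
tool_rot: [-2.409, -0.006, -0.094]
force: [-1.6, -6.0, 7.4]
width: 18.3
```

```bash
python3 s.py; python3 - <<'E'
from h import *
from cell import get_image,telemetry
for n,(u,v) in(("scene",(295,330)),):
    im,d=get_image(n)
    cv2.imwrite(f"pics/{n}11.png",cv2.resize(im[v-45:v+45,u-60:u+60,::-1],None,fx=6.6,fy=6.6,interpolation=cv2.INTER_CUBIC))
E
```

```text
t 12.0833 stage [-52.6  -5.3] z 33.0 lean 41.2 side 8.7 xyaw -5.4 xz 0.006 F [-1.6 -6.   7.4] Ffwd -6.2 w 18.2674401959095 q [ 0.62  1.01 -0.61  2.09 -0.74  0.32  0.87]
```

View pics/scene11.png

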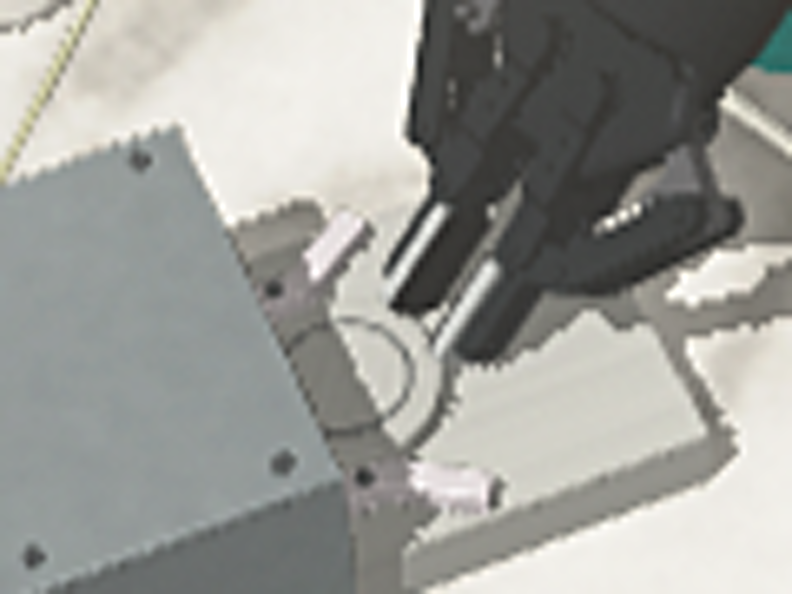

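Request:
arm_command --rot '[[0,0,0],[0,0,0],[0,0,0],[0,0,0],[0,0,0]]' --slide '[[1.5,4.3,0.2],[1.5,4.3,0.2],[1.5,4.3,0.2],[1.5,4.3,0.2],[1.5,4.3,0.2]]' --gripper '[18,18,18,18,18]'

```text
clock: 12.55
eef_pos: [503.1, 122.9, 33.4]
tool_rot: [-2.411, -0.006, -0.095]
force: [-0.7, -4.0, 2.9]
width: 18.4
```

```bash
python3 s.py
```

```text
t 12.55 stage [-28.1  -5.3] z 33.4 lean 41.1 side 8.7 xyaw -5.4 xz 0.006 F [-0.7 -4.   2.9] Ffwd -4.0 w 18.402031245593136 q [ 0.58  1.02 -0.63  2.09 -0.78  0.29  0.86]
```

Request:
arm_command --rot '[[0,0,0],[0,0,0],[0,0,0],[0,0,0],[0,0,0]]' --slide '[[1,3,0],[1,3,0],[1,3,0],[1,3,0],[1,3,0]]' --gripper '[18,18,18,18,18]'

```text
clock: 12.97
eef_pos: [508.9, 139.5, 33.3]
tool_rot: [-2.411, -0.006, -0.095]
force: [-1.1, -4.5, 3.8]
width: 18.4
```

```bash
python3 s.py; python3 - <<'E'
from h import *
from cell import get_image,telemetry
for n,(u,v) in(("scene",(290,330)),):
    im,d=get_image(n)
    cv2.imwrite(f"pics/{n}12.png",cv2.resize(im[v-50:v+40,u-60:u+60,::-1],None,fx=6.6,fy=6.6,interpolation=cv2.INTER_CUBIC))
E
```

```text
t 12.9667 stage [-10.5  -5.4] z 33.3 lean 41.1 side 8.7 xyaw -5.4 xz 0.006 F [-1.1 -4.5  3.8] Ffwd -4.6 w 18.3720446321819 q [ 0.55  1.02 -0.64  2.08 -0.81  0.28  0.86]
```

View pics/scene12.png

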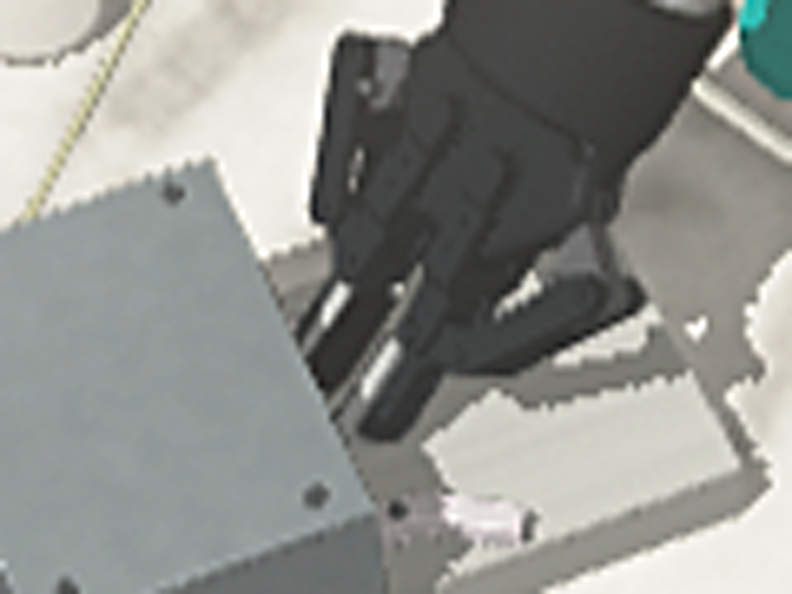

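Request:
arm_command --rot '[[0,0,0],[0,0,0],[0,0,0],[0,0,0],[0,0,0]]' --slide '[[0.8,2.4,0],[0.8,2.4,0],[0.8,2.4,0],[0.7,2,0],[0.7,2,0]]' --gripper '[18,18,18,18,18]'

```text
clock: 13.43
eef_pos: [513.3, 151.3, 33.4]
tool_rot: [-2.411, -0.006, -0.096]
force: [-0.4, -4.8, 5.3]
width: 18.0
```

```bash
python3 s.py
```

```text
t 13.4333 stage [ 2.1 -5.7] z 33.4 lean 41.1 side 8.6 xyaw -5.5 xz 0.006 F [-0.4 -4.8  5.3] Ffwd -4.7 w 18.039210394347823 q [ 0.52  1.02 -0.64  2.08 -0.83  0.27  0.87]
```

Request:
arm_command --rot '[[0,0,0],[0,0,0],[0,0,0]]' --slide '[[0.5,1.8,0],[0.5,1.8,0],[0.5,1.8,0]]' --gripper '[18,18,18]'

```text
clock: 13.68
eef_pos: [515.2, 157.2, 33.4]
tool_rot: [-2.412, -0.007, -0.096]
force: [0.7, -5.8, 2.9]
width: 18.1
```

```bash
python3 s.py
```

```text
t 13.6833 stage [ 8.3 -5.7] z 33.4 lean 41.1 side 8.6 xyaw -5.5 xz 0.007 F [ 0.7 -5.8  2.9] Ffwd -5.3 w 18.13569322687962 q [ 0.51  1.02 -0.64  2.07 -0.85  0.26  0.88]
```

Request:
arm_command --rot '[[0,0,0],[0,0,0],[0,0,0]]' --slide '[[0.5,1.8,0],[0.5,1.8,0],[0.5,1.8,0]]' --gripper '[18,18,18]'

```text
clock: 13.93
eef_pos: [517.4, 158.1, 30.9]
tool_rot: [-2.42, -0.008, -0.101]
force: [-2.0, -11.9, 7.6]
width: 17.8
```

```bash
python3 s.py
```

```text
t 13.9333 stage [ 9.8 -7.4] z 30.9 lean 40.7 side 8.3 xyaw -5.8 xz 0.008 F [ -2.  -11.9   7.6] Ffwd -12.0 w 17.77536998483868 q [ 0.5   1.02 -0.63  2.07 -0.88  0.25  0.89]
```

Request:
arm_command --rot '[[0,0,0]]' --slide '[[0,0.5,0.5]]' --gripper '[18]'

```text
clock: 14.02
eef_pos: [517.2, 158.2, 31.0]
tool_rot: [-2.421, -0.007, -0.102]
force: [1.1, -0.5, 0.4]
width: 17.8
```

```bash
python3 s.py; python3 - <<'E'
from h import *
from cell import get_image,telemetry
for n,(u,v) in(("scene",(290,330)),):
    im,d=get_image(n)
    cv2.imwrite(f"pics/{n}13.png",cv2.resize(im[v-50:v+40,u-60:u+60,::-1],None,fx=6.6,fy=6.6,interpolation=cv2.INTER_CUBIC))
E
```

```text
t 14.0167 stage [ 9.8 -7.2] z 31.0 lean 40.6 side 8.3 xyaw -5.8 xz 0.007 F [ 1.1 -0.5  0.4] Ffwd -0.1 w 17.77535977311585 q [ 0.5   1.02 -0.63  2.07 -0.88  0.25  0.89]
```

View pics/scene13.png

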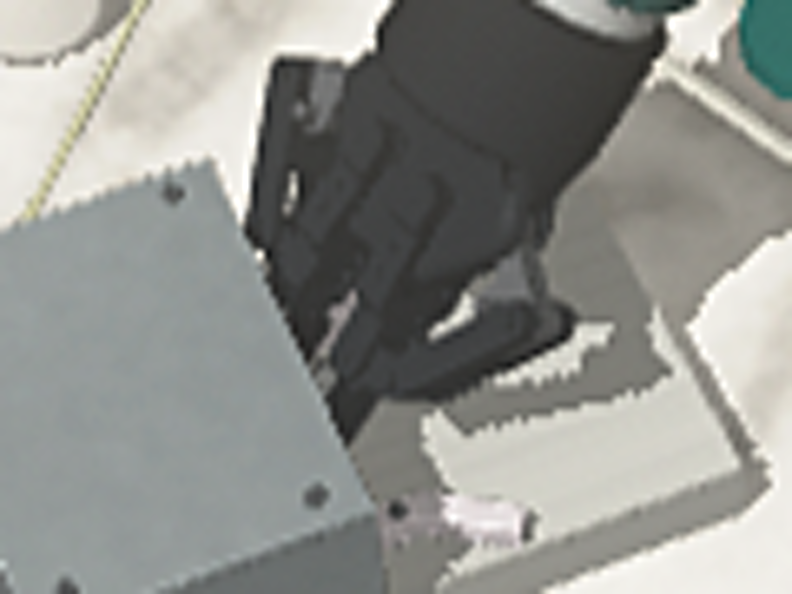

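Request:
arm_command --rot '[[0,0,2],[0.4,0,2],[0,0,0]]' --slide '[[-2,-2,1.5],[0,0,1],[0,0,0]]' --gripper '[18,18,18]'

```text
clock: 14.32
eef_pos: [512.8, 159.8, 34.3]
tool_rot: [-2.408, -0.003, -0.025]
force: [-0.2, -0.2, -0.4]
width: 18.3
```

```bash
sed -i 's/"w",s/"tq",s["torque"].round(2),"w",s/' s.py; python3 s.py
```

```text
t 14.3167 stage [ 9.9 -2.5] z 34.3 lean 40.7 side 11.4 xyaw -1.4 xz 0.003 F [-0.2 -0.2 -0.4] Ffwd -0.2 tq [-0.7   0.02  0.02] w 18.265682480842422 q [ 0.46  1.   -0.56  2.04 -0.82  0.36  0.88]
```

Request:
arm_command --rot '[[0,0,0],[0,0,0],[0,0,0]]' --slide '[[0.6,1.5,0],[0.6,1.5,0],[0.6,1.5,0]]' --gripper '[18,18,18]'

```text
clock: 14.57
eef_pos: [514.6, 163.3, 33.2]
tool_rot: [-2.411, -0.003, -0.028]
force: [-3.8, -12.2, 10.0]
width: 18.1
```

```bash
python3 s.py
```

```text
t 14.5667 stage [13.8 -3.1] z 33.2 lean 40.6 side 11.3 xyaw -1.6 xz 0.003 F [ -3.8 -12.2  10. ] Ffwd -12.8 tq [-1.26  0.51  0.41] w 18.065194133104576 q [ 0.45  1.   -0.57  2.03 -0.82  0.35  0.88]
```

Request:
arm_command --rot '[[0,0,0],[0,0,0]]' --slide '[[0.5,1.5,0],[0.5,1.5,0]]' --gripper '[18,18]'

```text
clock: 14.73
eef_pos: [514.6, 163.3, 33.0]
tool_rot: [-2.414, -0.001, -0.032]
force: [-4.6, -12.3, 11.9]
width: 18.0
```

```bash
python3 s.py
```

```text
t 14.7333 stage [13.9 -3.1] z 33.0 lean 40.4 side 11.1 xyaw -1.8 xz 0.001 F [ -4.6 -12.3  11.9] Ffwd -13.1 tq [-0.98  0.49  0.41] w 17.98020853953393 q [ 0.45  1.   -0.57  2.04 -0.83  0.35  0.88]
```

Request:
arm_command --rot '[[0,0,0],[0,0,0],[0,0,0]]' --slide '[[-1.3,-4,0.5],[0,0,0],[0,0,0]]' --gripper '[18,18,18]'

```text
clock: 14.98
eef_pos: [512.3, 159.9, 34.0]
tool_rot: [-2.413, 0.0, -0.033]
force: [0.6, 0.4, -0.5]
width: 17.8
```

```bash
python3 s.py
```

```text
t 14.9833 stage [ 9.8 -2. ] z 34.0 lean 40.5 side 11.2 xyaw -1.9 xz -0.0 F [ 0.6  0.4 -0.5] Ffwd 0.6 tq [-0.69  0.   -0.02] w 17.829052581670847 q [ 0.46  1.   -0.57  2.04 -0.83  0.35  0.88]
```

Request:
arm_command --rot '[[0,0,0],[0,0,0],[0,0,0],[0,0,0]]' --slide '[[0.5,1.5,-0.3],[0.5,1.5,0],[0.5,1.5,0],[0.5,1.5,0]]' --gripper '[18,18,18,18]'

```text
clock: 15.32
eef_pos: [513.4, 162.8, 32.4]
tool_rot: [-2.417, 0.002, -0.037]
force: [-5.1, -14.3, 13.9]
width: 17.9
```

```bash
python3 s.py
```

```text
t 15.3167 stage [13.  -2.1] z 32.4 lean 40.3 side 11.1 xyaw -2.1 xz -0.002 F [ -5.1 -14.3  13.9] Ffwd -15.2 tq [-0.96  0.73  0.61] w 17.87610526704575 q [ 0.45  1.   -0.57  2.04 -0.83  0.35  0.88]
```

Request:
arm_command --rot '[[0,0,0],[0,0,0],[0,0,0],[0,0,0],[0,0,0]]' --slide '[[-1.5,-5,0.5],[-4.5,-13,0],[-4.5,-13,0],[-2,-6,0],[0,0,0]]' --gripper '[18,18,18,18,18]'

```text
clock: 15.73
eef_pos: [499.2, 124.0, 32.9]
tool_rot: [-2.416, 0.003, -0.035]
force: [0.4, 0.1, 0.0]
width: 17.9
```

```bash
python3 s.py; python3 - <<'E'
from h import *
from cell import get_image,telemetry
for n,(u,v) in(("scene",(290,330)),("top",(240,265))):
    im,d=get_image(n)
    cv2.imwrite(f"pics/{n}14.png",cv2.resize(im[v-50:v+40,u-60:u+60,::-1],None,fx=6.6,fy=6.6,interpolation=cv2.INTER_CUBIC))
E
```

```text
t 15.7333 stage [-28.3  -1.2] z 32.9 lean 40.3 side 11.2 xyaw -2.0 xz -0.003 F [0.4 0.1 0. ] Ffwd 0.2 tq [-0.69 -0.02  0.01] w 17.905635450481384 q [ 0.51  0.99 -0.54  2.06 -0.8   0.39  0.91]
```

View pics/scene14.png

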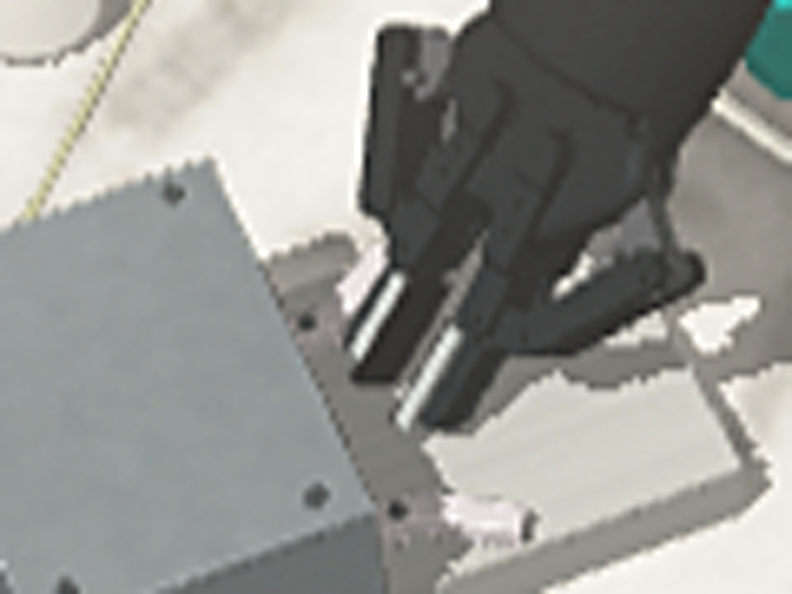

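Now touch the plate as a height reference.

Request:
arm_command --rot '[[0,0,0],[0,0,0]]' --slide '[[0,0,-1.5],[0,0,-1.5]]' --gripper '[18,18]'

```text
clock: 16.0
eef_pos: [499.7, 126.4, 30.6]
tool_rot: [-2.414, 0.001, -0.033]
force: [0.1, -0.3, -0.4]
width: 18.0
```

Request:
arm_command --rot '[[0,0,0],[0,0,0]]' --slide '[[0,0,-1.5],[0,0,-1.5]]' --gripper '[18,18]'

```text
clock: 16.17
eef_pos: [499.8, 126.6, 30.2]
tool_rot: [-2.41, 0.001, -0.032]
force: [-4.6, -14.6, 24.3]
width: 18.0
```

Request:
arm_command --rot '[[0,0,0],[2.5,0,0],[2.5,0,0],[0,0,0]]' --slide '[[0,0,5],[0,0,4],[0,0,0],[0,0,0]]' --gripper '[18,18,18,18]'

```text
clock: 16.5
eef_pos: [500.4, 128.7, 41.4]
tool_rot: [-2.319, 0.0, -0.028]
force: [0.5, 1.1, -0.3]
width: 18.0
```

```bash
python3 s.py
```

```text
t 16.5 stage [-23.5  -0.9] z 41.4 lean 45.8 side 12.5 xyaw -1.6 xz -0.0 F [ 0.5  1.1 -0.3] Ffwd 1.2 tq [-0.78  0.04 -0.04] w 17.966463061592176 q [ 0.58  1.04 -0.58  2.04 -0.79  0.44  0.95]
```

Request:
arm_command --rot '[[0,0,0],[0,0,0],[0,0,0],[0,0,0]]' --slide '[[3,9,-1],[3,9,-1],[2.6,7.5,0],[0,0,0]]' --gripper '[18,18,18,18]'

```text
clock: 16.83
eef_pos: [509.7, 158.9, 39.7]
tool_rot: [-2.319, 0.0, -0.027]
force: [0.5, 0.7, 0.5]
width: 17.4
```

```bash
python3 s.py
```

```text
t 16.8333 stage [8.1 0.1] z 39.7 lean 45.8 side 12.5 xyaw -1.5 xz -0.0 F [0.5 0.7 0.5] Ffwd 0.8 tq [-0.76  0.06 -0.02] w 17.43417546998672 q [ 0.53  1.05 -0.61  2.03 -0.82  0.4   0.94]
```

Request:
arm_command --rot '[[0,0,0],[0,0,0],[0,0,0]]' --slide '[[0.8,2,0],[0.8,2,0],[0.8,2,0]]' --gripper '[18,18,18]'

```text
clock: 17.08
eef_pos: [511.7, 167.5, 39.9]
tool_rot: [-2.32, -0.0, -0.023]
force: [-2.4, -5.3, -1.9]
width: 17.7
```

```bash
python3 s.py
```

```text
t 17.0833 stage [16.9  1.1] z 39.9 lean 45.7 side 12.7 xyaw -1.3 xz 0.0 F [-2.4 -5.3 -1.9] Ffwd -5.8 tq [-1.56  0.3   0.01] w 17.67480457863663 q [ 0.52  1.05 -0.62  2.03 -0.83  0.4   0.93]
```

Request:
arm_command --rot '[[0,0,0],[0,0,0]]' --slide '[[0.8,1.8,0],[0.8,1.8,0]]' --gripper '[18,18]'

```text
clock: 17.25
eef_pos: [513.2, 168.7, 38.0]
tool_rot: [-2.325, 0.001, -0.026]
force: [-3.9, -8.6, 3.7]
width: 17.8
```

```bash
python3 s.py
```

```text
t 17.25 stage [18.5  0. ] z 38.0 lean 45.4 side 12.5 xyaw -1.5 xz -0.001 F [-3.9 -8.6  3.7] Ffwd -9.5 tq [-1.19  0.5   0.24] w 17.834369288631475 q [ 0.51  1.05 -0.61  2.02 -0.83  0.39  0.93]
```

```bash
python3 s.py; python3 - <<'E'
from h import *
for nm,(x,y),(u,v),tcp in(("9",(379,350),(310,325),-100.2),("10",(386,348),(300,330),-77.5)):
    p=onplane("scene",x/6.6-.4+u-60,y/6.6-.4+v-45,37);print(nm,st(p)+[3.9,2],tcp,st(p)[0]+3.9-tcp)
p=onplane("scene",338/6.6-.4+260,335/6.6-.4+280,37);print(st(p)+[3.9,2])
E
```

```text
t 17.25 stage [18.5  0. ] z 38.0 lean 45.4 side 12.5 xyaw -1.5 xz -0.001 F [-3.9 -8.6  3.7] Ffwd -9.5 tq [-1.19  0.5   0.24] w 17.834369288631475 q [ 0.51  1.05 -0.61  2.02 -0.83  0.39  0.93]
9 [-65.53084888  -0.20755891] -100.2 34.66915111607386
10 [-44.79274669   3.04323544] -77.5 32.70725330670847
[-74.66998775  -2.24973879]
```

Request:
arm_command --rot '[[0,0,0],[3,0,0],[4,0,0],[0,0,0]]' --slide '[[-4,-10,1],[0,0,1],[0,0,0],[0,0,0]]' --gripper '[18,18,18,18]'

```text
clock: 17.58
eef_pos: [508.8, 158.2, 41.7]
tool_rot: [-2.199, 0.001, -0.022]
force: [0.1, -1.4, -0.2]
width: 18.1
```

```bash
python3 s.py
```

```text
t 17.5833 stage [7.2 0.7] z 41.7 lean 52.7 side 14.0 xyaw -1.3 xz -0.001 F [ 0.1 -1.4 -0.2] Ffwd -1.3 tq [-0.93  0.03 -0.02] w 18.059277022194244 q [ 0.61  1.13 -0.65  2.   -0.81  0.47  0.99]
```

Request:
arm_command --rot '[[0,0,0],[0,0,0],[0,0,0],[0,0,0]]' --slide '[[1.5,2.5,-1.2],[1.2,2.5,0],[0,0,0],[0,0,0]]' --gripper '[18,18,18,18]'

```text
clock: 17.92
eef_pos: [511.9, 163.9, 41.8]
tool_rot: [-2.2, -0.0, -0.023]
force: [-0.6, -0.3, 0.7]
width: 17.8
```

```bash
python3 s.py
```

```text
t 17.9167 stage [13.6 -0.3] z 41.8 lean 52.6 side 14.0 xyaw -1.3 xz 0.0 F [-0.6 -0.3  0.7] Ffwd -0.5 tq [-0.82  0.   -0.02] w 17.844906886754288 q [ 0.6   1.13 -0.66  2.   -0.82  0.47  0.99]
```

Request:
arm_command --rot '[[0,0,0],[0,0,0],[0,0,0]]' --slide '[[0.8,1.5,-1.8],[0.8,1.5,-0.5],[0,0,0]]' --gripper '[18,18,18]'

```text
clock: 18.17
eef_pos: [513.6, 168.8, 40.8]
tool_rot: [-2.202, -0.002, -0.019]
force: [0.6, 0.2, -0.1]
width: 18.1
```

```bash
python3 s.py
```

```text
t 18.1667 stage [18.8 -0.3] z 40.8 lean 52.5 side 14.1 xyaw -1.1 xz 0.002 F [ 0.6  0.2 -0.1] Ffwd 0.4 tq [-0.82  0.03  0.04] w 18.12176019239101 q [ 0.59  1.13 -0.66  1.99 -0.82  0.46  0.99]
```

Request:
arm_command --rot '[[0,0,0],[0,0,0],[0,0,0]]' --slide '[[0.5,1.2,-0.5],[0.5,1.2,0],[0,0,0]]' --gripper '[18,18,18]'

```text
clock: 18.42
eef_pos: [514.6, 172.2, 40.7]
tool_rot: [-2.202, -0.003, -0.018]
force: [0.3, -0.1, -0.1]
width: 17.9
```

```bash
python3 s.py
```

```text
t 18.4167 stage [22.3 -0.2] z 40.7 lean 52.5 side 14.1 xyaw -1.0 xz 0.003 F [ 0.3 -0.1 -0.1] Ffwd 0.0 tq [-0.88  0.03 -0.01] w 17.894978224078447 q [ 0.59  1.14 -0.66  1.99 -0.82  0.45  0.99]
```

Request:
arm_command --rot '[[0,0,0],[0,0,0]]' --slide '[[0,0,-1.2],[0,0,0]]' --gripper '[18,18]'

```text
clock: 18.58
eef_pos: [514.6, 172.4, 39.4]
tool_rot: [-2.202, -0.003, -0.017]
force: [-0.6, -0.9, 0.0]
width: 17.9
```

Request:
arm_command --rot '[[0,0,0],[0,0,0]]' --slide '[[0,0,-1.2],[0,0,0]]' --gripper '[18,18]'

```text
clock: 18.75
eef_pos: [514.7, 172.5, 39.3]
tool_rot: [-2.199, -0.003, -0.017]
force: [-0.4, -1.1, 0.9]
width: 18.0
```

```bash
python3 s.py
```

```text
t 18.75 stage [22.6 -0.1] z 39.3 lean 52.6 side 14.1 xyaw -1.0 xz 0.003 F [-0.4 -1.1  0.9] Ffwd -1.2 tq [-0.82  0.07  0.05] w 18.021951696386825 q [ 0.59  1.14 -0.66  1.99 -0.82  0.45  0.99]
```

Request:
arm_command --rot '[[0,0,0],[0,0,0]]' --slide '[[0,0,-1.5],[0,0,-1.2]]' --gripper '[18,18]'

```text
clock: 18.92
eef_pos: [514.7, 172.7, 39.0]
tool_rot: [-2.195, -0.004, -0.017]
force: [-2.7, -8.0, 11.5]
width: 17.9
```

```bash
python3 s.py
```

```text
t 18.9167 stage [22.7 -0.1] z 39.0 lean 52.9 side 14.2 xyaw -1.0 xz 0.004 F [-2.7 -8.  11.5] Ffwd -8.4 tq [0.04 0.24 0.31] w 17.892160400493722 q [ 0.59  1.14 -0.66  1.99 -0.82  0.46  0.99]
```

Request:
arm_command --rot '[[0,0,0],[0,0,0],[0,0,0],[0,0,0],[0,0,0]]' --slide '[[-1,-3,1.5],[-5,-14,0],[-5,-15,0],[-4,-12,-1],[0,0,0]]' --gripper '[18,18,18,18,18]'

```text
clock: 19.33
eef_pos: [498.0, 123.3, 38.2]
tool_rot: [-2.197, -0.003, -0.018]
force: [-0.1, -0.5, 0.0]
width: 18.0
```

```bash
python3 s.py
```

```text
t 19.3333 stage [-29.4  -0.3] z 38.2 lean 52.8 side 14.1 xyaw -1.0 xz 0.003 F [-0.1 -0.5  0. ] Ffwd -0.5 tq [-0.93 -0.   -0.04] w 18.0006256810468 q [ 0.66  1.13 -0.61  2.   -0.77  0.52  1.01]
```

Request:
arm_command --rot '[[0,0,0],[0,0,0],[0,0,0]]' --slide '[[0,0,-3],[0,0,-1],[0,0,0]]' --gripper '[18,18,18]'

```text
clock: 19.58
eef_pos: [498.0, 120.9, 33.1]
tool_rot: [-2.199, -0.003, -0.022]
force: [-1.1, 0.9, 1.0]
width: 17.9
```

Request:
arm_command --rot '[[0,0,0],[0,0,0]]' --slide '[[0,0,-1.5],[0,0,-1.2]]' --gripper '[18,18]'

```text
clock: 19.75
eef_pos: [498.2, 121.7, 32.0]
tool_rot: [-2.195, -0.003, -0.021]
force: [-2.8, -11.7, 14.2]
width: 18.4
```

Request:
arm_command --rot '[[0,0,0],[0,0,0]]' --slide '[[0,0,-1.5],[0,0,-1.2]]' --gripper '[18,18]'

```text
clock: 19.92
eef_pos: [498.4, 122.6, 32.2]
tool_rot: [-2.19, -0.004, -0.019]
force: [-1.9, -5.7, 6.5]
width: 17.8
```

Request:
arm_command --rot '[[0,0,0],[0,0,0],[0,0,0],[0,0,0],[0,0,0]]' --slide '[[0,0,4],[-7,-20,3],[-8,-24,10],[-8,-24,20],[-4,-12,15]]' --gripper '[18,18,18,18,18]'

```text
clock: 20.33
eef_pos: [468.8, 47.6, 86.1]
tool_rot: [-2.182, -0.002, -0.009]
force: [0.5, -0.1, -0.9]
width: 17.8
```

Request:
arm_command --rot '[[0,0,0],[0,0,0],[0,0,0],[0,0,0]]' --slide '[[-4,-20,20],[-4,-20,20],[0,0,0],[0,0,0]]' --gripper '[18,18,18,18]'

```text
clock: 20.67
eef_pos: [460.5, 5.2, 130.0]
tool_rot: [-2.184, -0.004, -0.008]
force: [-0.1, 0.6, -0.2]
width: 18.1
```

```bash
python3 s.py; python3 - <<'E'
from h import *
from cell import get_image,telemetry
for n,(u,v) in(("scene",(290,300)),):
    im,d=get_image(n)
    cv2.imwrite(f"pics/{n}15.png",cv2.resize(im[v-90:v+90,u-120:u+120,::-1],None,fx=3.3,fy=3.3,interpolation=cv2.INTER_CUBIC))
E
```

```text
t 20.6667 stage [-153.2   -3.1] z 130.0 lean 53.5 side 14.7 xyaw -0.5 xz 0.004 F [-0.1  0.6 -0.2] Ffwd 0.6 tq [-0.86  0.01 -0.  ] w 18.147541019936153 q [ 0.82  0.92 -0.51  1.97 -0.62  0.86  0.95]
```

View pics/scene15.png

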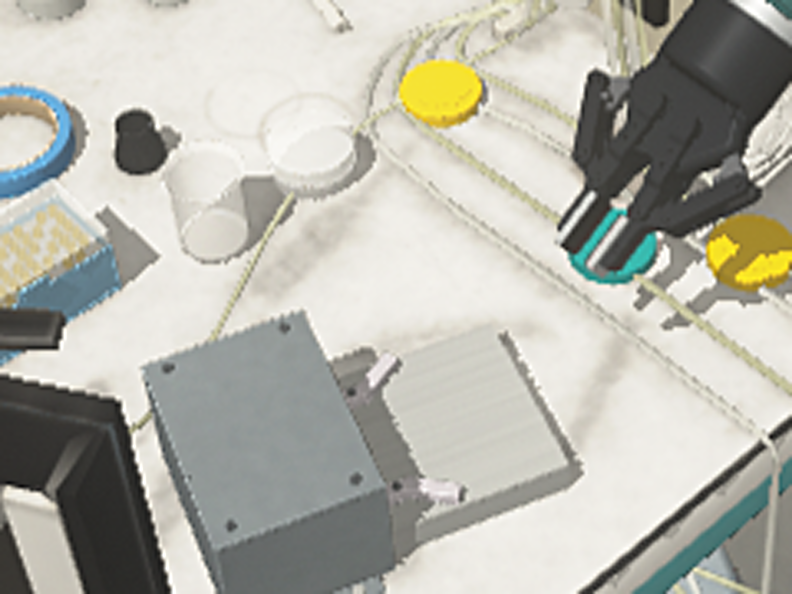

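```bash
python3 - <<'E'
from cell import ctrl
print(ctrl.finish_job())
E
```

```text
the job is handed in; nothing more can be done
None
```

I laid the steel disc flat on the open front of the plate, then pushed it between the rails and under the shield into the pocket. The job was handed in at about 20.7 s; no verdict was reported.

**Seated:** I pressed the fingertips on the disc's rear top and on the bare plate at the same lean. The disc stood 6.9 mm above the plate, against 7 mm expected for a seated disc and 12 mm for one still on the plate. The roof hides the disc, so this comes from touch alone: its tilt and sideways position were not measured directly. From the contact points its centre is at stage x of about 41 to 42 mm.

**Force:** Sliding showed about 4 to 10 N at the wrist, more than the 5 N the task gave. Pushing the disc against the pocket wall gave at most about 21 N at the end of a move.

**Surroundings:** In the last picture the plate's open front is empty, the petri dishes and beaker stand where they were, and the arm is clear. The white bottle is outside that picture, and the arm did not go near it after the pick-up.

**What went wrong or disagreed:**
- Setting the disc down peaked at about 41 N at the wrist, on the open plate. No limit I know of was passed.
- The full straight lean was out of reach near a wrist limit, so I turned the tool 14 to 17 degrees about the vertical for the push.
- My first height probe stopped early, probably on the edge of the roof, with about 6 N. I repeated it with more lean and it was free.
- The two cameras differ by about 4 to 5 mm; I used the top camera.

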